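# Make up the two coffee-machine cleaning kits

## Task

Make up the two cleaning kits for the coffee station. The milk-line kit goes in the large tray: the white tub and the black nozzle, each standing upright in the middle of a square bay of its own (either bay), and the brush lying lengthwise along the middle of the long slot; the brew kit goes in the small tray: the carton and the steel filter basket, each upright in the middle of a bay of its own (either bay). Leave the coffee cup standing where it is, and let go of everything.

Things in the scene. Friction and masses are not known exactly. Their poses are not given: they have to be found in the camera images.
- tub: Loose white plastic screw-lid tub of cleaning tablets, upright: 72 mm tall, 51 mm diameter below and a 54 mm ribbed lid on the top 18 mm (0.08 to 0.17 kg). Origin: centre of its underside, z up.
- nozzle: Loose black plastic milk nozzle, standing on its wide end: a ribbed collar of 52 mm diameter from 0 to 26 mm height and above it a 30 mm diameter stem up to 64 mm (about 0.09 kg). Origin: centre of its underside, z up.
- brush: Loose cleaning brush lying flat, 150 mm long, 22 mm high: black handle 22 mm wide over the 100 mm towards -x, white head 26 mm wide over the 50 mm towards +x. Origin: middle of its length, on the underside; x runs along it towards the head, z up. Its centre of mass is within 10 mm of the origin. 0.06 kg, rigid.
- carton: Loose brown cardboard carton with a pale paper band, closed and stiff: 60 mm along its x, 40 mm along its y, 50 mm high (0.06 to 0.11 kg). Origin: centre of its underside, z up.
- basket: Loose steel filter basket, a round open-topped cup with straight 3 mm walls: 58 mm outer diameter, 30 mm high, open side up (about 0.07 kg). Origin: centre of its underside, z up.
- tray_large: White plastic tray with grey walls and ridges, fixed to the table, 187 mm (its x) by 165 mm (its y). Floor 4 mm above the table, walls and ridges 5 mm thick, their tops 10 mm above the table. Three places: two square bays of 86 mm side, centres at x = -45.5 and +45.5 mm, y = -34.5 mm, and one long slot, 177 mm along x and 64 mm wide, centre at x = 0, y = +48 mm. Origin: tray centre, on the table; z up.
- tray_small: White plastic tray with grey walls and ridges, fixed to the table, 187 mm (its x) by 96 mm (its y). Floor 4 mm above the table, walls and ridge 5 mm thick, their tops 10 mm above the table. Two square bays of 86 mm side, centres at x = -45.5 and +45.5 mm, y = 0. Origin: tray centre, on the table; z up.
- cup: Loose white ceramic coffee cup, open top, 64 mm diameter at the rim, 58 mm high, not part of any kit: it stays where it stands, among the stock. Origin: centre of its underside, z up. The stock and the cup stand in a row beyond the trays, about 140 mm apart; the brush lies between the trays. Nothing within reach of the row and trays is taller than 72 mm; the jug, jar and dishes stand further out.
Things that resemble listed ones, but are neither listed nor needed, are in the scene too. There is more than one size of the brush; the one meant has the size given above.

How it is judged:
By the outcome, as a careful person would: the job done as asked, in the order asked, and still so for the second after the job is handed in, with the robot touching nothing.
It also fails if it takes over 136 s, if anything falls off the work surface, if the arm or the gripper's body presses on something with over 40 N, if the wrist force passes 120 N, or if a joint passes its speed limit or range.

## Robot

A 6-joint arm with a two-finger parallel gripper is mounted at the origin on the work surface. World frame = base frame: x ahead of the robot, y to its left, z up, the work surface at z = 0. Lengths are in mm, angles in rad, forces in N, time in s.
With the tool pointing down it reaches from about 350 to 875 mm from the base axis. Payload 4.2 kg.
Tool frame: the origin (TCP) lies at the very end of the fingers, on their centre line; the grasp point (between the pads) lies 19 mm behind it (arm.grasp_offset is the distance from the TCP to the grasp point, in mm); z points along the fingers, y is the direction in which the jaws open and shut (so a half turn about z gives the same grasp; the last joint's range is limited). The gripper opens to 85 mm and grips with 20 to 120 N. Pads are 22 mm wide; open, the fingers measure 114 mm over their backs; the gripper's body (76 mm by 85 mm) begins 54 mm behind the grasp point. The pads swing forward as they close: fully open they stand 13 mm farther back than shut.
Start: joints at [-1.003, 0.385, 0.008, 0, -1.194, -0.259], TCP at [189.963, -595.41, 231.312] pointing down, gripper open.
Joint ranges: [-3.14, 3.14], [-1.21, 2.06], [-1.07, 1.41], [-3.16, 2.05], [-2.99, -0.16], [-3.1, 3.1]. Speed limits (rad/s): [2.79, 2.79, 3.14, 3.14, 3.14, 3.14].

## Interface

Orientations are given as a unit quaternion [x, y, z, w].
In Python, from bench import arm gives the robot as it stands.
- The arm moves only by the tool arm_command, never from a script. Its argument "commands" is one flat list of numbers, 4 for each row, row after row: the shift along the tool's x, y, z in m, then the turn about the tool's z in degrees. In form: [tx, ty, tz, roll, tx, ty, tz, roll, ...]. A call has exactly 5 rows; each row shifts and turns the pose as measured when the row begins, along the tool's axes as they then stand; what a row does not reach is not made up. A row lasts 1/10 s, in which the tool goes at most 50 mm and 8.59 degrees, less where a joint would pass 70% of its speed; a pose out of reach is approached as far as the arm can. A call with a gripper value outside its range is refused whole. "jaw" is the opening, from 0 (shut) to 1 (fully open), set as the call begins (left out, the last holds). The fingers move at their own pace and stop on an object; the grip force is fixed at half the most. Time passes only in rows, so rows that do not move let the fingers close, or fill a call up. It gives the time, the measured TCP pose, the force and the opening at its end, in the units of the state.
- arm.read_state(): the state, without advancing time (a new reading comes with each control period).
- arm.get_image(name): name is "side" or "top"; returns the picture (384x512x3 uint8, red, green, blue); there is no depth.
- arm.camera_info(name): a dict with "camera_matrix" (3x3 intrinsics, pixels), "world_from_camera" (4x4, takes a point from camera to world coordinates). Camera axes: x right, y down, z forward; pixel columns grow to the right and rows downward; lengths in mm; the calibration is good to about 2 mm. A picture is of the moment at which its call begins. camera_info takes no time and is no camera call.
- arm.job_done(): hands the job in, once; it reports no verdict.
Trained networks look in the newest picture that a camera, given by its name, has taken for a name from the list of things; names that differ only in an ending like _2 or _b are one class to them, and where a whole thing is asked for, a point or a joint stands for the part that bears it (a point fixed in the world has none). Each returns a list of dicts, best first, with "confidence" (0 to 1); they miss things now and then, are a little off and sometimes report something else, mostly with a low value. They report only what shows in the picture. A call takes as long as a camera call. They do not tell look-alikes from the thing itself.
- arm.regions_of(camera, target): "mask" (384x512 bool, what is visible of it).
- arm.place_of(camera, target): "centre" ([x, y, z] in mm, in the coordinates of the camera as it stood for that picture, good to about 4 mm: a listed point, or the origin of a listed thing).
The state is a dict: "clock": time; "joints": joint angles; "joint_vel": joint speeds; "joint_efforts": joint torques, N m; "position": TCP position; "ee_rot": TCP orientation; "contact_force": force on the tool from outside, world axes, zero at the start; "wrist_torque": the same for the moment, N m; "gripper_width": finger opening in mm.
Only numpy, scipy, OpenCV 4.12 (cv2) and the standard library are available. Lean on these libraries where they do the work, as an engineer would, in place of code of your own. Each camera call takes 0.05 s, during which the arm holds its last target.

## Working session

There is one attempt and no reset: what is moved stays moved. The work goes in short steps, Python scripts to look and compute and a tool call to move; the robot and the scene stay as the last step left them, time stands still between calls to the robot, and variables do not carry over. Pictures are saved under pics/ and viewed, and the job is handed in when it is done.

Besides the shell and the picture viewer there is one more tool, called after "Emit:" as a command line: name --argument value ..., lists and objects as JSON in quotes. arm_command: Moves the arm, as the interface text tells. Its arguments: {"type":"object","properties":{"commands":{"type":"array"},"jaw":{"type":"number"}},"required":["commands"]}

```bash
ls; mkdir -p pics; python3 - <<'E'
from bench import arm
import cv2
print(arm.read_state())
for n in("side","top"):
    im=arm.get_image(n); cv2.imwrite(f"pics/{n}0.png",cv2.cvtColor(im,cv2.COLOR_RGB2BGR))
    i=arm.camera_info(n); print(n,i)
E
```

```text
pics
{'clock': 0.0, 'joints': array([-1.00340696e+00,  3.85554183e-01,  6.61846655e-03, -5.21403042e-04,
       -1.19398247e+00, -2.58606473e-01]), 'joint_vel': array([-1.23181030e-03, -1.01349205e-03, -7.25538534e-05,  4.20771359e-04,
       -2.04067866e-04,  8.89824455e-04]), 'joint_efforts': array([-7.56906975e-04, -3.92289162e+01,  1.88397843e+01,  4.18612450e+00,
       -4.49957763e-03, -1.89511020e-06]), 'position': array([ 189.78661994, -594.87306198,  230.21680401]), 'ee_rot': array([-1.53683682e-01,  9.88119498e-01,  1.06898168e-03, -2.03875533e-04]), 'contact_force': array([-0.66594522, -0.18868353, -0.08678141]), 'wrist_torque': array([0.0001217 , 0.03463313, 0.00632345]), 'gripper_width': 85.6052838217325}
side {'camera_matrix': array([[465.84176804,   0.        , 256.83220133],
       [  0.        , 465.84176804, 188.60618387],
       [  0.        ,   0.        ,   1.        ]]), 'world_from_camera': array([[-7.93643074e-01, -4.41029605e-01,  4.19074646e-01,
        -9.25846935e+01],
       [-6.08291586e-01,  5.63257469e-01, -5.59215853e-01,
         8.13643106e+02],
       [ 1.05838226e-02, -6.98737370e-01, -7.15299987e-01,
         9.73889898e+02],
       [ 0.00000000e+00,  0.00000000e+00,  0.00000000e+00,
         1.00000000e+00]])}
top {'camera_matrix': array([[426.2897282 ,   0.        , 251.82870557],
       [  0.        , 426.2897282 , 192.06893398],
       [  0.        ,   0.        ,   1.        ]]), 'world_from_camera': array([[-2.55068823e-02, -9.92252918e-01,  1.21587606e-01,
         3.19396722e+02],
       [-9.98899370e-01,  3.00870541e-02,  3.59835899e-02,
         6.70691294e+01],
       [-3.93630349e-02, -1.20535954e-01, -9.91928241e-01,
         1.04700834e+03],
       [ 0.00000000e+00,  0.00000000e+00,  0.00000000e+00,
         1.00000000e+00]])}
```

View pics/top0.png

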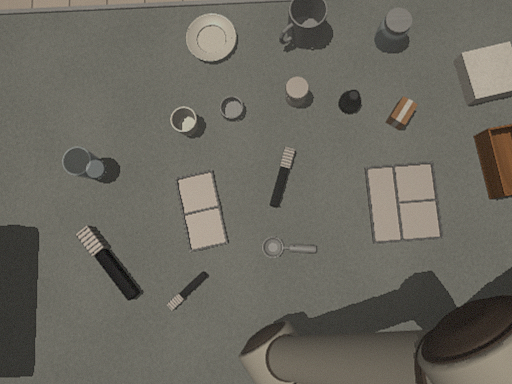

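View pics/side0.png

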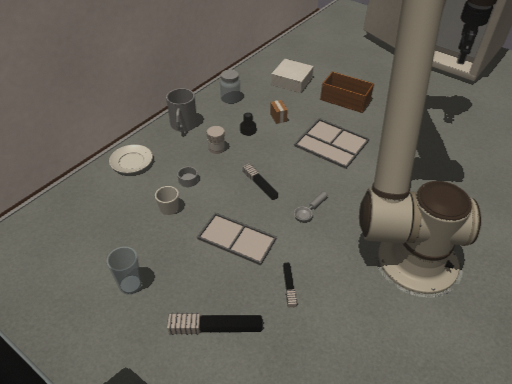

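```bash
cat > h.py <<'E'
import numpy as np, cv2
from bench import arm
def proj(n,P):
    i=arm.camera_info(n);W=np.linalg.inv(i["world_from_camera"]);c=(W@np.c_[np.atleast_2d(P),np.ones(len(np.atleast_2d(P)))].T)[:3]
    p=i["camera_matrix"]@c; return (p[:2]/p[2]).T
def unproj(n,uv,z):
    i=arm.camera_info(n);M=i["world_from_camera"];uv=np.atleast_2d(np.array(uv,float))
    d=(M[:3,:3]@np.linalg.inv(i["camera_matrix"])@np.c_[uv,np.ones(len(uv))].T).T
    o=M[:3,3]; t=(np.broadcast_to(z,len(uv))-o[2])/d[:,2]; return o+d*t[:,None]
def w(n,c):
    return (arm.camera_info(n)["world_from_camera"]@np.r_[c,1])[:3]
def shot(n,name,box=None,s=1):
    im=cv2.cvtColor(arm.get_image(n),cv2.COLOR_RGB2BGR)
    if box: im=im[box[1]:box[3],box[0]:box[2]]
    cv2.imwrite(f"pics/{name}.png",cv2.resize(im,None,fx=s,fy=s,interpolation=cv2.INTER_CUBIC))
E
python3 - <<'E'
from h import *
np.set_printoptions(precision=1,suppress=True)
for n in("top","side"):
  for t in["tub","nozzle","brush","carton","basket","tray_large","tray_small","cup"]:
    for r in arm.place_of(n,t): print(n,t,round(r["confidence"],2),w(n,r["centre"]), proj(n,w(n,r["centre"])))
E
```

```text
top tub 0.73 [689.9 -11.4   2.6] [[295.3  95.6]]
top nozzle 0.81 [ 664.6 -145.5    2.2] [[349.3 103.3]]
top nozzle 0.36 [687.3  -8.7   0.2] [[294.2  96.9]]
top brush 0.97 [216.5 265.3  -0.9] [[188.3 288.7]]
top brush 0.88 [290.5 461.3   1.7] [[108.6 259.8]]
top brush 0.8 [482.5  32.3   2. ] [[280.8 177.2]]
top carton 0.89 [ 627.3 -262.3    0.9] [[397.1 116.2]]
top carton 0.56 [ 668.7 -143.9    1.3] [[348.5 101.8]]
top basket 0.92 [661.6 150.4  -0.4] [[231.9 109.1]]
top tray_large 0.64 [ 408.4 -257.8    1. ] [[401.3 203.6]]
top tray_small 0.58 [403.8 234.3  -2.3] [[200.3 211.3]]
top cup 0.95 [622.9 265.2   1.1] [[187.  125.4]]
side tub 0.67 [687.3 -10.5   2.6] [[216.6 147.9]]
side nozzle 0.62 [ 668.  -141.    -4.1] [[246.8 131.6]]
side nozzle 0.59 [658.9 152.7  -1.9] [[187.9 181.2]]
side nozzle 0.56 [ 632.  -265.3   -2. ] [[277.4 117.4]]
side brush 0.95 [286.2 459.3   3.4] [[214.6 326.7]]
side brush 0.94 [486.   30.7  -0.8] [[259.1 183.5]]
side brush 0.57 [217.6 269.9   0.7] [[287.5 286.3]]
side carton 0.76 [ 632.6 -266.1   -2.3] [[277.4 117.3]]
side tray_large 0.93 [ 416.1 -260.9    1.4] [[330.8 142.3]]
side tray_small 0.67 [407.8 230.6   2.6] [[236.9 237.7]]
side cup 0.9 [628.  265.1  -0.2] [[168.2 207.8]]
```

```bash
python3 - <<'E'
import cv2
t=cv2.imread("pics/top0.png");s=cv2.imread("pics/side0.png")
def c(im,b,f,n): cv2.imwrite(f"pics/{n}.png",cv2.resize(im[b[1]:b[3],b[0]:b[2]],None,fx=f,fy=f,interpolation=cv2.INTER_CUBIC))
c(t,(160,70,460,260),2.65,"t1"); c(s,(130,60,390,270),2.85,"s1")
c(t,(355,155,450,250),6,"t2"); c(t,(165,165,240,255),6,"t3")
E
```

```text
(no output)
```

View pics/t1.png

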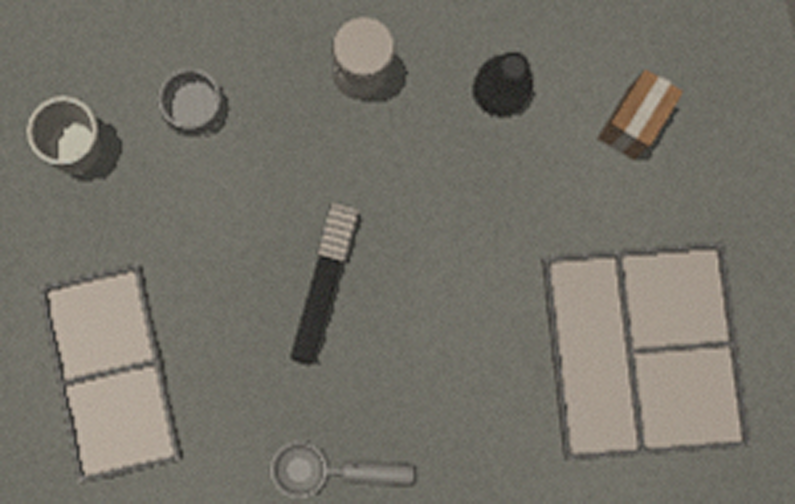

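View pics/s1.png

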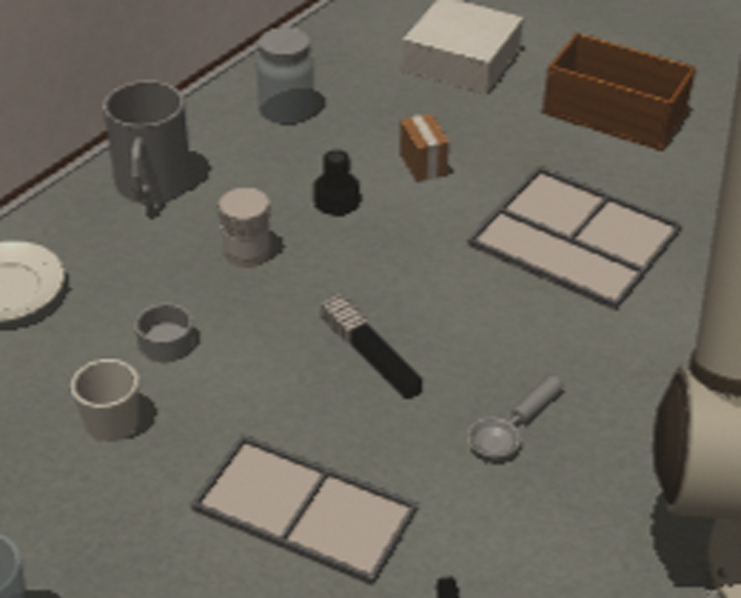

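View pics/t2.png

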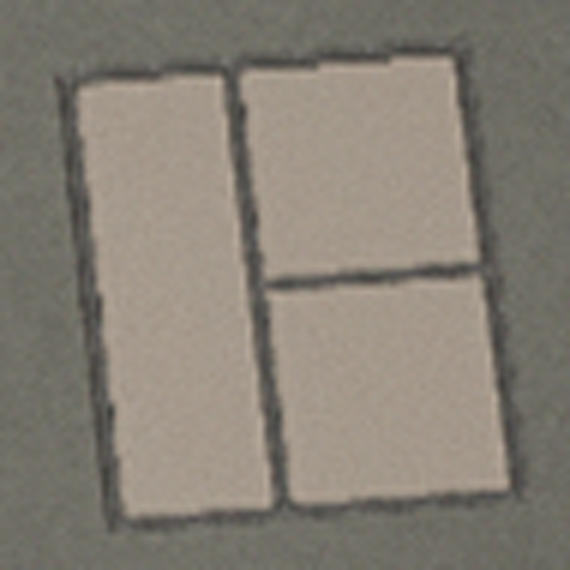

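View pics/t3.png

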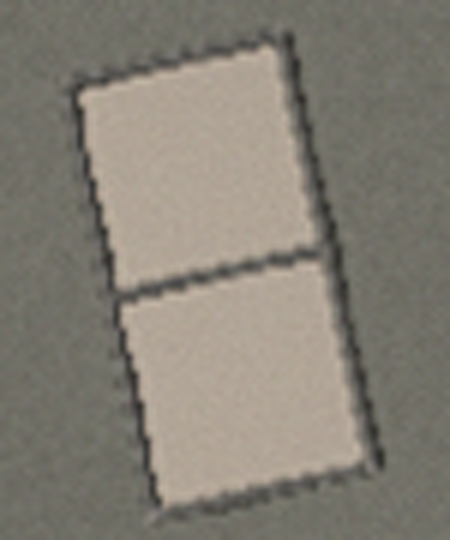

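```bash
cat > fit.py <<'E'
from h import *
from scipy.optimize import minimize
np.set_printoptions(precision=1,suppress=True)
a=np.linspace(0,2*np.pi,40,endpoint=False)
def cyl(r,z0,z1): return np.array([[r*np.cos(t),r*np.sin(t),z] for z in(z0,z1) for t in a])
def box(x0,x1,y0,y1,z0,z1): return np.array([[x,y,z] for x in(x0,x1) for y in(y0,y1) for z in(z0,z1)],float)
MOD={"tub":[cyl(25.5,0,54),cyl(27,54,72)],"nozzle":[cyl(26,0,26),cyl(15,26,64)],"basket":[cyl(29,0,30)],
"carton":[box(-30,30,-20,20,0,50)],"brush":[box(-75,25,-11,11,0,22),box(25,75,-13,13,0,22)],"cup":[cyl(32,50,58),cyl(28,0,58)],
"nozlow":[cyl(26,0,26)]}
K=4
def render(n,parts,x,y,th,z,b):
    m=np.zeros(((b[3]-b[1])*K,(b[2]-b[0])*K),np.uint8); R=np.array([[np.cos(th),-np.sin(th),0],[np.sin(th),np.cos(th),0],[0,0,1]])
    for P in parts:
        p=(proj(n,P@R.T+[x,y,z])+.5-[b[0],b[1]])*K
        cv2.fillConvexPoly(m,cv2.convexHull(np.round(p*16).astype(np.int32)),255,shift=4)
    return cv2.resize(m,None,fx=1/K,fy=1/K,interpolation=cv2.INTER_AREA)/255.
def fit(n,t,mask,x,y,th,yaw=False,z=0):
    c=proj(n,[x,y,z+30])[0].astype(int); b=[max(0,c[0]-60),max(0,c[1]-60),c[0]+60,c[1]+60]; b[2]=min(b[2],512);b[3]=min(b[3],384)
    M=mask[b[1]:b[3],b[0]:b[2]].astype(float)
    f=lambda v: np.abs(render(n,MOD[t],v[0],v[1],v[2]/50 if yaw else th,z,b)-M).sum()/M.sum()
    v0=[x,y]+([th*50] if yaw else [])
    best=None
    for k in range(3):
        s=np.vstack([v0]+[np.array(v0)+8*(1 if k%2==0 else -1)*np.eye(len(v0))[i] for i in range(len(v0))])
        r=minimize(f,v0,method="Nelder-Mead",options=dict(initial_simplex=s,xatol=.05,fatol=1e-4)); v0=r.x
    return r.x[0],r.x[1],(r.x[2]/50 if yaw else th),r.fun
def bestmask(n,t,x,y):
    c=proj(n,[x,y,20])[0]; out=None;bd=1e9
    for r in arm.regions_of(n,t):
        ys,xs=np.nonzero(r["mask"])
        if len(xs)<10: continue
        d=np.hypot(xs.mean()-c[0],ys.mean()-c[1])
        if d<bd: bd=d;out=r
    return (out["mask"],bd,out["confidence"]) if out else (None,0,0)
E
python3 - <<'E'
from fit import *
init=dict(tub=(689,-11,0),nozzle=(666,-143,0),brush=(484,31,.25),carton=(630,-264,-.8),basket=(661,151,0),cup=(625,265,0))
for t,(x,y,th) in init.items():
  for n in("top","side"):
    m,d,c=bestmask(n,t,x,y)
    if m is None or d>15: print(n,t,"nomask",d); continue
    for th0 in ([th] if t!="carton" else [-.8,.8]):
      print(n,t,m.sum(),round(c,2),np.array(fit(n,t,m,x,y,th0,t in("brush","carton"))).round(3))
# trays
for n in("top","side"):
  im=arm.get_image(n).astype(int)
  g=im.min(2); 
  lab=cv2.connectedComponentsWithStats(((g>110)).astype(np.uint8),connectivity=4)
  for i,(s,c) in enumerate(zip(lab[2],lab[3])):
    if i and 400<s[4]<6000:
      p=unproj(n,c,4)[0]
      if 300<p[0]<520:
        ys,xs=np.nonzero(lab[1]==i); q=unproj(n,np.c_[xs,ys],4)[:,:2]
        rc=cv2.minAreaRect(q.astype(np.float32)); print(n,s[4],p,q.mean(0),rc)
E
```

```text
top tub 558 0.78 [685.4  -9.1   0.    0.1]
side tub 437 0.91 [689.6  -9.9   0.    0.1]
top nozzle 437 0.57 [ 663.4 -142.1    0.     0.1]
side nozzle 271 0.5 [ 668.  -143.5    0.     0.1]
top brush 569 0.73 [480.   31.9  -0.3   0.1]
side brush 414 0.65 [489.8  28.6  -0.3   0.2]
top carton 592 0.78 [ 627.1 -263.2   -0.6    0.1]
top carton 592 0.78 [ 627.3 -263.3   -0.6    0.1]
side carton 345 0.54 [ 632.7 -264.2   -0.6    0.1]
side carton 345 0.54 [ 632.9 -264.3    0.6    0.2]
top basket 518 0.6 [658.  152.2   0.    0.1]
side basket 325 0.85 [661.6 148.9   0.    0.1]
top cup 589 0.66 [624.7 265.9   0.    0.1]
side cup 552 0.65 [628.8 263.4   0.    0.1]
top 1226 [ 458.5 -291.8    4. ] [ 458.5 -291.8] ((458.7008056640625, -291.8517150878906), (84.20474243164062, 86.45077514648438), 3.086542844772339)
top 1791 [ 408.  -214.3    4. ] [ 408.3 -214.2] ((409.9985656738281, -214.1539764404297), (177.3080291748047, 59.73506164550781), 3.0498459339141846)
top 1161 [450.3 239.7   4. ] [450.4 239.7] ((450.3109436035156, 239.868896484375), (86.67546081542969, 86.13003540039062), 11.893882751464844)
[... 180 characters left out ...]
[361.3 222.1] ((361.9693298339844, 222.47535705566406), (86.79348754882812, 86.4197769165039), 11.364656448364258)
side 419 [ 370.5 -298.1    4. ] [ 370.6 -298.3] ((370.94476318359375, -298.8318176269531), (83.79125213623047, 81.88571166992188), 2.4401590824127197)
side 625 [ 409.8 -216.2    4. ] [ 410.5 -216.3] ((412.330078125, -216.31710815429688), (175.00856018066406, 55.3123779296875), 2.8568403720855713)
side 758 [453.  240.1   4. ] [453.2 239.8] ((453.83502197265625, 239.20419311523438), (84.03589630126953, 82.4207534790039), 11.210282325744629)
side 805 [363.6 222.4   4. ] [363.8 222.1] ((364.3731689453125, 221.6295166015625), (84.4300537109375, 82.29438781738281), 11.068326950073242)
```

Emit:
arm_command --commands '[-0.042, 0.026, 0, 0, -0.042, 0.026, 0, 0, -0.042, 0.026, 0, 0, -0.042, 0.026, 0, 0, -0.042, 0.026, 0, 0]' --jaw 1

```text
clock: 2.1
position: [351.3, -408.2, 230.1]
ee_rot: [-0.148, 0.989, -0.001, -0.0]
contact_force: [1.1, -0.3, -0.4]
gripper_width: 85.1
```

```bash
cat > g.py <<'E'
import sys
from h import *
from scipy.spatial.transform import Rotation as Ro
np.set_printoptions(precision=1,suppress=True)
s=arm.read_state(); R=Ro.from_quat(s["ee_rot"]).as_matrix()
ang=np.degrees(np.arctan2(R[1,1],R[0,1]))
print("t",round(s["clock"],2),"pos",s["position"],"jaw ang",round(ang,2),"tilt",np.degrees(np.arccos(-R[2,2])).round(2),"F",s["contact_force"],"w",round(s["gripper_width"],1),"j",s["joints"].round(2))
if len(sys.argv)>1:
    x,y,z,a=map(float,sys.argv[1:5]); da=(a-ang+90)%180-90
    d=np.array([x,y,z])-s["position"]; 
    print("tool delta m",(R.T@d/1000).round(4),"roll",round(-da,2))
E
cat > gg; chmod +x gg; echo 'python3 g.py "$@"' > gg; ./gg 687.5 -9.5 150 93
```

```text
t 2.1 pos [ 351.3 -408.2  230.1] jaw ang 107.0 tilt 0.08 F [ 1.1 -0.3 -0.4] w 85.1 j [-0.6  0.2 -0.2  0.  -1.1 -0.7]
tool delta m [-0.4  0.3  0.1] roll 14.0
```

Emit:
arm_command --commands '[-0.04, 0.027, 0, 2.8, -0.04, 0.027, 0, 2.8, -0.04, 0.027, 0, 2.8, -0.04, 0.027, 0, 2.8, -0.04, 0.027, 0, 2.8]'

```text
clock: 2.6
position: [525.4, -229.0, 232.2]
ee_rot: [-0.022, 1.0, -0.002, 0.002]
contact_force: [0.8, -0.4, -0.0]
gripper_width: 85.5
```

```bash
sed -i 's/(R.T@d\/1000).round(4)/["%.4f"%v for v in R.T@d\/1000]/' g.py; ./gg 687.5 -9.5 120 93
```

```text
t 2.6 pos [ 525.4 -229.   232.2] jaw ang 92.53 tilt 0.26 F [ 0.8 -0.4 -0. ] w 85.5 j [-0.1  0.3 -0.1  0.  -1.1 -1.4]
tool delta m ['-0.1713', '0.2125', '0.1121'] roll -0.47
```

Emit:
arm_command --commands '[-0.031, 0.038, 0, 0, -0.031, 0.038, 0, 0, -0.031, 0.038, 0, 0, -0.031, 0.038, 0, 0, -0.031, 0.038, 0, 0]'

```text
clock: 3.1
position: [674.6, -28.5, 233.0]
ee_rot: [-0.022, 1.0, -0.002, 0.003]
contact_force: [0.8, -0.9, 0.1]
gripper_width: 85.7
```

```bash
./gg 687.5 -9.5 120 93
```

```text
t 3.1 pos [674.6 -28.5 233. ] jaw ang 92.52 tilt 0.4 F [ 0.8 -0.9  0.1] w 85.7 j [ 0.2  0.5  0.1  0.  -1.2 -1.7]
tool delta m ['-0.0131', '0.0189', '0.1130'] roll -0.48
```

Emit:
arm_command --commands '[-0.007, 0.01, 0, 0, -0.006, 0.009, 0.02, 0, 0, 0, 0.04, 0, 0, 0, 0.04, 0, 0, 0, 0.03, 0]'

```text
clock: 3.6
position: [695.8, -1.6, 104.4]
ee_rot: [-0.027, 1.0, -0.001, 0.01]
contact_force: [0.7, 0.7, 0.4]
gripper_width: 85.6
```

```bash
./gg 687.5 -9.5 24 93; python3 -c "
from h import *
shot('side','a1',(150,60,350,230),3.5)
shot('top','a2',(200,40,400,200),3.5)"
```

```text
t 3.6 pos [695.8  -1.6 104.4] jaw ang 93.04 tilt 1.19 F [0.7 0.7 0.4] w 85.6 j [ 0.2  0.6  0.   0.  -1.  -1.8]
tool delta m ['0.0103', '-0.0072', '0.0803'] roll 0.04
```

View pics/a1.png

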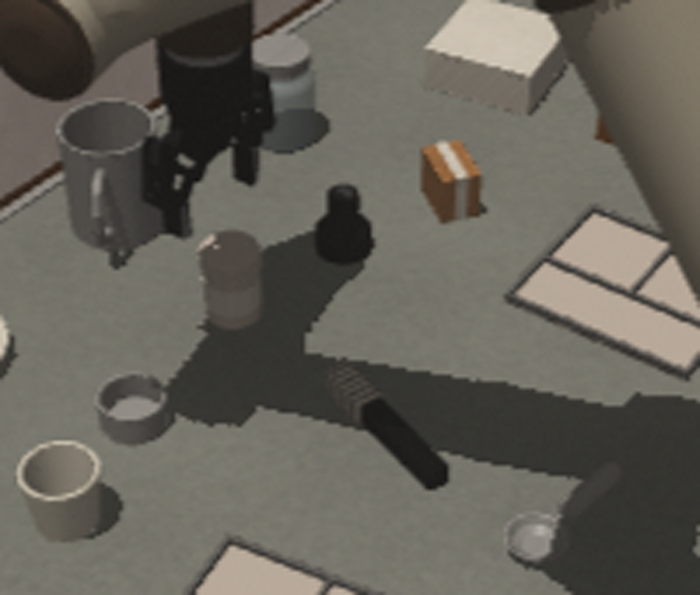

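View pics/a2.png

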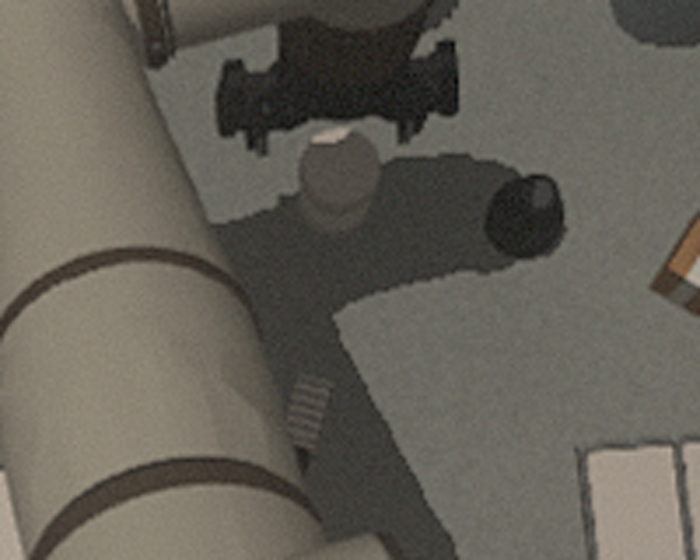

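Emit:
arm_command --commands '[0.008, -0.007, 0.006, 0, 0, 0, 0, 0, 0, 0, 0, 0, 0, 0, 0, 0, 0, 0, 0, 0]'

```text
clock: 4.2
position: [689.9, -10.4, 102.8]
ee_rot: [-0.026, 1.0, -0.002, 0.011]
contact_force: [-0.2, 0.5, -0.4]
gripper_width: 85.3
```

```bash
./gg 687.5 -9.5 24 93
```

```text
t 4.2 pos [689.9 -10.4 102.8] jaw ang 93.03 tilt 1.32 F [-0.2  0.5 -0.4] w 85.3 j [ 0.2  0.6 -0.   0.  -1.  -1.8]
tool delta m ['0.0041', '0.0014', '0.0788'] roll 0.03
```

Emit:
arm_command --commands '[0.001, 0, 0.015, 0, 0.001, 0, 0.016, 0, 0.001, 0, 0.016, 0, 0.001, 0, 0.016, 0, 0, 0, 0.015, 0]'

```text
clock: 4.7
position: [694.3, -9.3, 31.3]
ee_rot: [-0.028, 0.999, -0.001, 0.02]
contact_force: [0.4, -0.3, 0.1]
gripper_width: 85.1
```

```bash
./gg 687.5 -9.5 22 93; python3 -c "
from h import *
shot('side','a3',(150,60,300,200),4)"
```

```text
t 4.7 pos [694.3  -9.3  31.3] jaw ang 93.15 tilt 2.3 F [ 0.4 -0.3  0.1] w 85.1 j [ 0.2  0.7 -0.1  0.  -0.8 -1.8]
tool delta m ['0.0072', '0.0002', '0.0091'] roll 0.15
```

View pics/a3.png

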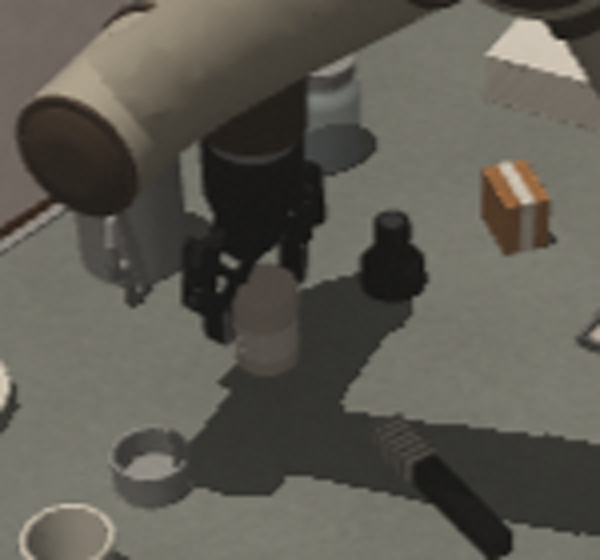

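Emit:
arm_command --commands '[0.004, 0, 0.004, 0, 0.003, 0, 0.004, 0, 0, 0, 0, 0, 0, 0, 0, 0, 0, 0, 0, 0]'

```text
clock: 5.25
position: [686.7, -9.6, 21.0]
ee_rot: [-0.028, 0.999, -0.002, 0.019]
contact_force: [-0.3, -0.4, 0.8]
gripper_width: 85.4
```

```bash
./gg 687.5 -9.5 22 93
```

```text
t 5.25 pos [686.7  -9.6  21. ] jaw ang 93.16 tilt 2.17 F [-0.3 -0.4  0.8] w 85.4 j [ 0.2  0.7 -0.1  0.  -0.8 -1.8]
tool delta m ['-0.0008', '0.0001', '-0.0010'] roll 0.16
```

Emit:
arm_command --commands '[0, 0, 0, 0, 0, 0, 0, 0, 0, 0, 0, 0, 0, 0, 0, 0, 0, 0, 0, 0]' --jaw 0

```text
clock: 5.75
position: [687.8, -9.6, 22.6]
ee_rot: [-0.028, 0.999, -0.001, 0.02]
contact_force: [-0.1, 0.8, 0.5]
gripper_width: 52.4
```

Emit:
arm_command --commands '[0, 0, 0, 0, 0, 0, 0, 0, 0, 0, 0, 0, 0, 0, -0.01, 0, 0, 0, -0.01, 0]'

```text
clock: 6.25
position: [685.3, -9.7, 41.3]
ee_rot: [-0.027, 0.999, -0.002, 0.018]
contact_force: [0.8, 0.3, -1.3]
gripper_width: 52.5
```

```bash
./gg 369.5 -296.5 130 93; python3 -c "
from h import *
shot('side','a4',(150,60,300,200),4)"
```

```text
t 6.25 pos [685.3  -9.7  41.3] jaw ang 93.13 tilt 2.05 F [ 0.8  0.3 -1.3] w 52.5 j [ 0.2  0.6 -0.1  0.  -0.8 -1.8]
tool delta m ['0.3276', '-0.2695', '-0.0993'] roll 0.13
```

View pics/a4.png

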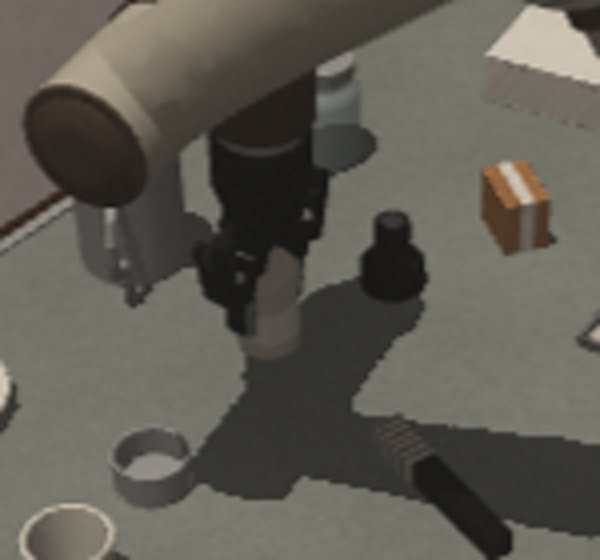

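Emit:
arm_command --commands '[0, 0, -0.018, 0, 0, 0, -0.02, 0, 0, 0, -0.02, 0, 0, 0, -0.02, 0, 0, 0, -0.018, 0]'

```text
clock: 6.8
position: [680.3, -9.5, 141.9]
ee_rot: [-0.027, 0.999, -0.001, 0.017]
contact_force: [0.2, 0.6, -1.3]
gripper_width: 52.4
```

Emit:
arm_command --commands '[0.02, -0.016, 0, 0, 0.035, -0.03, 0, 0, 0.038, -0.031, 0, 0, 0.038, -0.031, 0, 0, 0.038, -0.031, 0, 0]'

```text
clock: 7.3
position: [522.1, -157.2, 141.7]
ee_rot: [-0.032, 0.999, -0.001, 0.026]
contact_force: [0.8, -0.3, -1.4]
gripper_width: 52.3
```

```bash
./gg 369.5 -296.5 130 93
```

```text
t 7.3 pos [ 522.1 -157.2  141.7] jaw ang 93.63 tilt 2.93 F [ 0.8 -0.3 -1.4] w 52.3 j [ 0.   0.3 -0.3  0.  -0.9 -1.5]
tool delta m ['0.1615', '-0.1293', '0.0039'] roll 0.63
```

Emit:
arm_command --commands '[0.035, -0.028, 0, 0, 0.035, -0.028, 0, 0, 0.035, -0.028, 0, 0, 0.025, -0.02, 0, 0, 0.02, -0.016, 0, 0]'

```text
clock: 7.8
position: [371.1, -291.6, 137.8]
ee_rot: [-0.031, 0.999, -0.001, 0.028]
contact_force: [0.2, -0.8, -1.4]
gripper_width: 52.1
```

```bash
./gg 369.5 -296.5 50 93
```

```text
t 7.8 pos [ 371.1 -291.6  137.8] jaw ang 93.57 tilt 3.25 F [ 0.2 -0.8 -1.4] w 52.1 j [-0.3  0.2 -0.5 -0.  -0.8 -1.2]
tool delta m ['0.0069', '-0.0044', '0.0875'] roll 0.57
```

Emit:
arm_command --commands '[0.001, -0.002, 0, 0, 0.001, -0.002, 0.015, 0, 0.001, 0, 0.015, 0, 0.001, 0, 0.015, 0, 0.001, 0, 0.015, 0]'

```text
clock: 8.3
position: [371.5, -298.8, 81.6]
ee_rot: [-0.029, 0.999, -0.004, 0.035]
contact_force: [0.0, -0.1, -1.3]
gripper_width: 52.2
```

```bash
./gg 369.5 -296.5 30 93
```

```text
t 8.3 pos [ 371.5 -298.8   81.6] jaw ang 93.3 tilt 4.01 F [ 0.  -0.1 -1.3] w 52.2 j [-0.3  0.3 -0.6 -0.  -0.6 -1.1]
tool delta m ['0.0054', '0.0030', '0.0513'] roll 0.3
```

Emit:
arm_command --commands '[0.002, 0.001, 0.02, 0, 0.002, 0.001, 0.02, 0, 0.001, 0, 0.008, 0, 0, 0, 0, 0, 0, 0, 0, 0]'

```text
clock: 8.8
position: [373.8, -296.7, 33.0]
ee_rot: [-0.031, 0.999, -0.005, 0.036]
contact_force: [0.2, -0.0, -0.5]
gripper_width: 52.0
```

```bash
./gg 369.5 -296.5 26 93
```

```text
t 8.8 pos [ 373.8 -296.7   33. ] jaw ang 93.51 tilt 4.22 F [ 0.2 -0.  -0.5] w 52.0 j [-0.3  0.4 -0.6 -0.  -0.5 -1.1]
tool delta m ['0.0048', '0.0005', '0.0067'] roll 0.51
```

Emit:
arm_command --commands '[0.005, 0, 0.003, 0, 0, 0, 0.003, 0, 0, 0, 0, 0, 0, 0, 0, 0, 0, 0, 0, 0]'

```text
clock: 9.3
position: [371.0, -297.9, 29.0]
ee_rot: [-0.031, 0.999, -0.006, 0.039]
contact_force: [-0.5, 1.0, -1.1]
gripper_width: 52.3
```

```bash
./gg 369.5 -296.5 26 93; python3 -c "
from h import *
shot('side','a5',(260,80,410,200),4)"
```

```text
t 9.3 pos [ 371.  -297.9   29. ] jaw ang 93.53 tilt 4.58 F [-0.5  1.  -1.1] w 52.3 j [-0.3  0.4 -0.6 -0.  -0.5 -1.1]
tool delta m ['0.0016', '0.0015', '0.0029'] roll 0.53
```

View pics/a5.png

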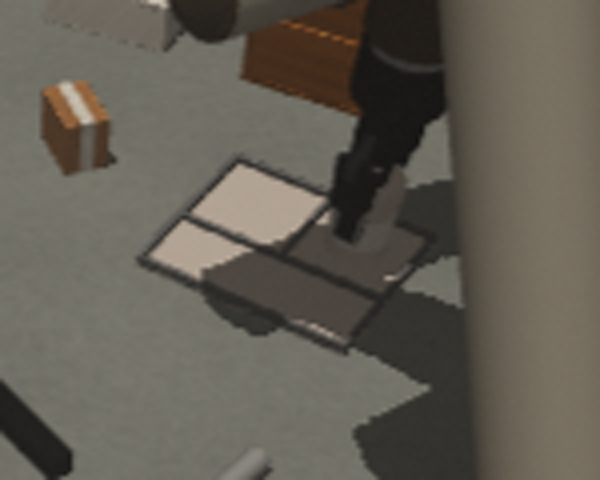

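Emit:
arm_command --commands '[0.001, 0.001, 0.003, 0, 0.001, 0, 0.002, 0, 0, 0, 0, 0, 0, 0, 0, 0, 0, 0, 0, 0]'

```text
clock: 9.85
position: [373.4, -297.6, 27.3]
ee_rot: [-0.032, 0.999, -0.008, 0.044]
contact_force: [-0.5, -0.2, 0.0]
gripper_width: 52.2
```

```bash
./gg 369.5 -296.5 26 93
```

```text
t 9.85 pos [ 373.4 -297.6   27.3] jaw ang 93.62 tilt 5.09 F [-0.5 -0.2  0. ] w 52.2 j [-0.3  0.4 -0.6 -0.  -0.5 -1.1]
tool delta m ['0.0039', '0.0013', '0.0009'] roll 0.62
```

Emit:
arm_command --commands '[0.005, 0.001, 0, 0, 0, 0, 0, 0, 0, 0, 0, 0, 0, 0, 0, 0, 0, 0, 0, 0]'

```text
clock: 10.35
position: [370.8, -297.8, 27.6]
ee_rot: [-0.032, 0.998, -0.009, 0.047]
contact_force: [0.9, 2.5, 1.6]
gripper_width: 52.7
```

```bash
./gg 369.5 -296.5 26 93
```

```text
t 10.35 pos [ 370.8 -297.8   27.6] jaw ang 93.63 tilt 5.44 F [0.9 2.5 1.6] w 52.7 j [-0.3  0.4 -0.7 -0.  -0.5 -1.1]
tool delta m ['0.0014', '0.0014', '0.0014'] roll 0.63
```

Emit:
arm_command --commands '[0, 0, 0, 0, 0, 0, 0, 0, 0, 0, 0, 0, 0, 0, 0, 0, 0, 0, 0, 0]' --jaw 1

```text
clock: 10.85
position: [369.8, -297.7, 26.9]
ee_rot: [-0.032, 0.998, -0.009, 0.045]
contact_force: [0.5, -0.5, -0.5]
gripper_width: 85.4
```

```bash
./gg 369.5 -296.5 126 93; python3 -c "
from h import *
shot('side','a6',(260,80,410,200),4)"
```

```text
t 10.85 pos [ 369.8 -297.7   26.9] jaw ang 93.63 tilt 5.31 F [ 0.5 -0.5 -0.5] w 85.4 j [-0.3  0.4 -0.7 -0.  -0.5 -1.1]
tool delta m ['-0.0087', '-0.0008', '-0.0987'] roll 0.63
```

View pics/a6.png

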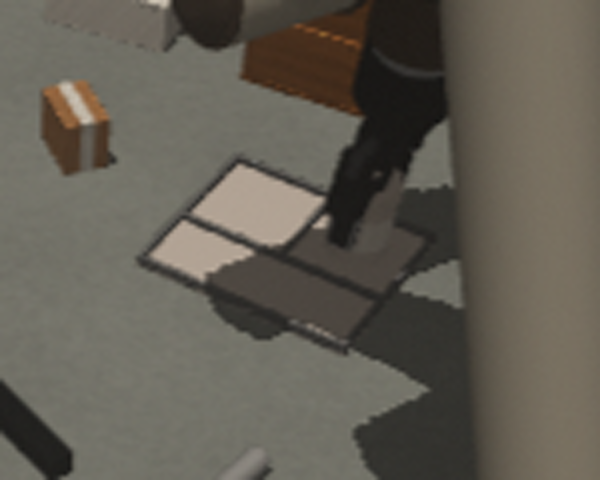

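Emit:
arm_command --commands '[0, 0, -0.03, 0, 0, 0, -0.045, 0, 0, 0, -0.045, 0, 0, 0, 0, 0, 0, 0, 0, 0]'

```text
clock: 11.4
position: [357.9, -295.8, 149.8]
ee_rot: [-0.032, 0.998, -0.009, 0.044]
contact_force: [0.1, 0.3, -1.0]
gripper_width: 85.4
```

```bash
./gg 665.5 -143 126 93
```

```text
t 11.4 pos [ 357.9 -295.8  149.8] jaw ang 93.62 tilt 5.1 F [ 0.1  0.3 -1. ] w 85.4 j [-0.3  0.2 -0.5 -0.  -0.8 -1.1]
tool delta m ['-0.3136', '0.1335', '0.0485'] roll 0.62
```

Emit:
arm_command --commands '[-0.005, 0, 0, 0, 0, 0, 0, 0, -0.005, 0, 0, 0, 0, 0, 0, 0, -0.005, 0, 0, 0]'

```text
clock: 11.9
position: [371.7, -293.8, 146.8]
ee_rot: [-0.032, 0.999, -0.007, 0.04]
contact_force: [-0.1, 0.6, -0.4]
gripper_width: 85.6
```

```bash
./gg 665.5 -143 126 93
```

```text
t 11.9 pos [ 371.7 -293.8  146.8] jaw ang 93.59 tilt 4.6 F [-0.1  0.6 -0.4] w 85.6 j [-0.3  0.2 -0.5 -0.  -0.8 -1.2]
tool delta m ['-0.3003', '0.1324', '0.0424'] roll 0.59
```

Emit:
arm_command --commands '[-0.005, 0, 0, 0, -0.01, 0, 0, 0, -0.015, 0, 0, 0, -0.02, 0, 0, 0, -0.03, 0.01, 0, 0]'

```text
clock: 12.4
position: [454.2, -278.8, 152.4]
ee_rot: [-0.03, 0.999, -0.006, 0.039]
contact_force: [1.7, -0.1, 0.6]
gripper_width: 85.2
```

```bash
./gg 665.5 -143 126 93
```

```text
t 12.4 pos [ 454.2 -278.8  152.4] jaw ang 93.44 tilt 4.5 F [ 1.7 -0.1  0.6] w 85.2 j [-0.2  0.3 -0.4 -0.  -0.8 -1.2]
tool delta m ['-0.2166', '0.1233', '0.0413'] roll 0.44
```

Emit:
arm_command --commands '[-0.03, 0.018, 0, 0, 0, 0, 0, 0, -0.03, 0.018, 0, 0, 0, 0, 0, 0, -0.03, 0.018, 0, 0]'

```text
clock: 12.9
position: [548.0, -217.5, 158.5]
ee_rot: [-0.031, 0.999, -0.007, 0.039]
contact_force: [1.1, -0.3, -0.2]
gripper_width: 85.5
```

```bash
./gg 665.5 -143 126 93
```

```text
t 12.9 pos [ 548.  -217.5  158.5] jaw ang 93.47 tilt 4.53 F [ 1.1 -0.3 -0.2] w 85.5 j [-0.1  0.3 -0.2  0.  -0.9 -1.4]
tool delta m ['-0.1190', '0.0677', '0.0408'] roll 0.47
```

Emit:
arm_command --commands '[-0.01, 0.006, 0, 0, 0, 0, 0, 0, -0.01, 0.006, 0, 0, 0, 0, 0, 0, -0.01, 0.006, 0, 0]'

```text
clock: 13.4
position: [578.2, -196.8, 160.0]
ee_rot: [-0.031, 0.999, -0.007, 0.038]
contact_force: [1.0, 0.0, 0.6]
gripper_width: 85.5
```

```bash
./gg 665.5 -143 126 93
```

```text
t 13.4 pos [ 578.2 -196.8  160. ] jaw ang 93.48 tilt 4.44 F [1.  0.  0.6] w 85.5 j [-0.1  0.4 -0.2  0.  -0.9 -1.4]
tool delta m ['-0.0876', '0.0489', '0.0400'] roll 0.48
```

Emit:
arm_command --commands '[0, 0, -0.015, 0, 0, 0, 0, 0, 0, 0, -0.015, 0, 0, 0, 0, 0, 0, 0, -0.015, 0]'

```text
clock: 13.9
position: [573.8, -195.4, 201.4]
ee_rot: [-0.03, 0.999, -0.006, 0.035]
contact_force: [0.8, -0.1, -0.1]
gripper_width: 85.2
```

```bash
./gg 665.5 -143 126 93
```

```text
t 13.9 pos [ 573.8 -195.4  201.4] jaw ang 93.38 tilt 4.06 F [ 0.8 -0.1 -0.1] w 85.2 j [-0.1  0.3 -0.1  0.  -1.  -1.5]
tool delta m ['-0.0892', '0.0479', '0.0812'] roll 0.38
```

Emit:
arm_command --commands '[0, 0, 0.045, 0, 0, 0, 0, 0, 0, 0, 0, 0, 0, 0, 0, 0, 0, 0, 0, 0]'

```text
clock: 14.4
position: [579.6, -196.7, 159.7]
ee_rot: [-0.03, 0.999, -0.007, 0.039]
contact_force: [0.9, 0.5, -0.0]
gripper_width: 85.1
```

```bash
./gg 665.5 -143 126 93
```

```text
t 14.4 pos [ 579.6 -196.7  159.7] jaw ang 93.38 tilt 4.53 F [ 0.9  0.5 -0. ] w 85.1 j [-0.1  0.4 -0.2  0.  -0.9 -1.5]
tool delta m ['-0.0861', '0.0491', '0.0397'] roll 0.38
```

Emit:
arm_command --commands '[0, 0, -0.008, 0, 0, 0, 0, 0, 0, 0, -0.008, 0, 0, 0, 0, 0, 0, 0, -0.008, 0]'

```text
clock: 14.9
position: [578.2, -196.5, 188.1]
ee_rot: [-0.03, 0.999, -0.007, 0.041]
contact_force: [0.3, 0.5, -1.1]
gripper_width: 85.7
```

Emit:
arm_command --commands '[0, 0, 0, 0, 0, 0, -0.008, 0, 0, 0, 0, 0, 0, 0, -0.008, 0, 0, 0, 0, 0]'

```text
clock: 15.4
position: [577.6, -196.5, 207.4]
ee_rot: [-0.03, 0.999, -0.008, 0.042]
contact_force: [0.2, -0.2, 0.4]
gripper_width: 85.1
```

```bash
./gg 665.5 -143 126 93
```

```text
t 15.4 pos [ 577.6 -196.5  207.4] jaw ang 93.4 tilt 4.95 F [ 0.2 -0.2  0.4] w 85.1 j [-0.1  0.3 -0.1  0.  -1.  -1.5]
tool delta m ['-0.0838', '0.0496', '0.0879'] roll 0.4
```

Emit:
arm_command --commands '[-0.042, 0.025, 0.005, 0, -0.041, 0.024, 0.005, 0, 0, 0, 0, 0, 0, 0, 0, 0, 0, 0, 0.045, 0]'

```text
clock: 15.9
position: [667.8, -142.5, 165.3]
ee_rot: [-0.03, 0.998, -0.009, 0.049]
contact_force: [1.0, -1.2, -0.5]
gripper_width: 85.3
```

```bash
./gg 665.5 -143 100 93
```

```text
t 15.9 pos [ 667.8 -142.5  165.3] jaw ang 93.36 tilt 5.76 F [ 1.  -1.2 -0.5] w 85.3 j [ 0.   0.5 -0.   0.  -1.  -1.6]
tool delta m ['0.0087', '0.0010', '0.0647'] roll 0.36
```

Emit:
arm_command --commands '[0.002, 0, 0.013, 0, 0.002, 0, 0.013, 0, 0.002, 0, 0.013, 0, 0.002, 0, 0.013, 0, 0.001, 0, 0.012, 0]'

```text
clock: 16.4
position: [659.9, -145.5, 93.0]
ee_rot: [-0.028, 0.999, -0.008, 0.045]
contact_force: [0.2, -0.5, -0.1]
gripper_width: 85.0
```

```bash
./gg 665.5 -143 30 93
```

```text
t 16.4 pos [ 659.9 -145.5   93. ] jaw ang 93.17 tilt 5.29 F [ 0.2 -0.5 -0.1] w 85.0 j [ 0.   0.5 -0.1  0.  -0.8 -1.6]
tool delta m ['-0.0000', '0.0033', '0.0633'] roll 0.17
```

Emit:
arm_command --commands '[0, 0.001, 0.012, 0, 0, 0.001, 0.012, 0, 0, 0, 0.012, 0, 0, 0, 0.012, 0, 0, 0, 0.01, 0]'

```text
clock: 16.9
position: [665.8, -144.3, 30.6]
ee_rot: [-0.028, 0.999, -0.008, 0.046]
contact_force: [0.5, -0.1, 0.1]
gripper_width: 85.3
```

```bash
./gg 665.5 -143 30 93; python3 -c "
from h import *
shot('side','b1',(200,60,350,180),4)"
```

```text
t 16.9 pos [ 665.8 -144.3   30.6] jaw ang 93.17 tilt 5.35 F [ 0.5 -0.1  0.1] w 85.3 j [ 0.   0.6 -0.1  0.  -0.7 -1.6]
tool delta m ['0.0003', '0.0013', '0.0006'] roll 0.17
```

View pics/b1.png

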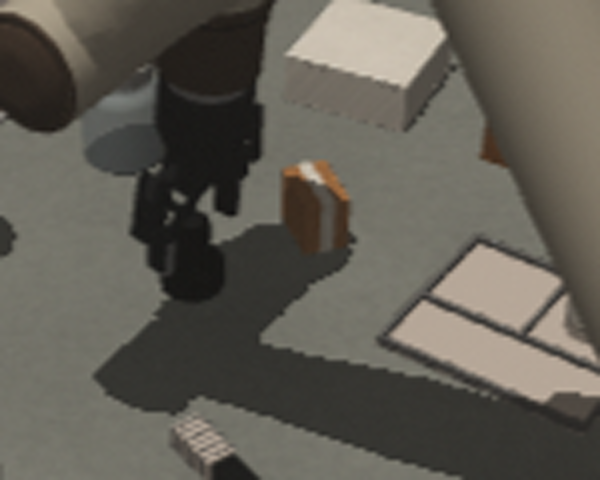

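Emit:
arm_command --commands '[0, 0, 0, 0, 0, 0, 0, 0, 0, 0, 0, 0, 0, 0, 0, 0, 0, 0, 0, 0]' --jaw 0

```text
clock: 17.45
position: [665.9, -144.2, 29.7]
ee_rot: [-0.028, 0.999, -0.008, 0.046]
contact_force: [-0.9, -0.1, -0.9]
gripper_width: 28.7
```

```bash
./gg 665.5 -143 30 93
```

```text
t 17.45 pos [ 665.9 -144.2   29.7] jaw ang 93.17 tilt 5.29 F [-0.9 -0.1 -0.9] w 28.7 j [ 0.   0.6 -0.1  0.  -0.7 -1.6]
tool delta m ['0.0003', '0.0012', '-0.0004'] roll 0.17
```

Emit:
arm_command --commands '[0, 0, 0, 0, 0, 0, 0, 0, 0, 0, -0.015, 0, 0, 0, -0.015, 0, 0, 0, -0.015, 0]'

```text
clock: 17.95
position: [659.6, -143.6, 75.2]
ee_rot: [-0.028, 0.999, -0.007, 0.043]
contact_force: [0.2, 0.7, -0.5]
gripper_width: 28.8
```

```bash
./gg 459.5 -292 130 93; python3 -c "
from h import *
shot('side','b2',(200,60,350,180),4)"
```

```text
t 17.95 pos [ 659.6 -143.6   75.2] jaw ang 93.14 tilt 4.98 F [ 0.2  0.7 -0.5] w 28.8 j [ 0.   0.6 -0.1  0.  -0.8 -1.6]
tool delta m ['0.2027', '-0.1382', '-0.0699'] roll 0.14
```

View pics/b2.png

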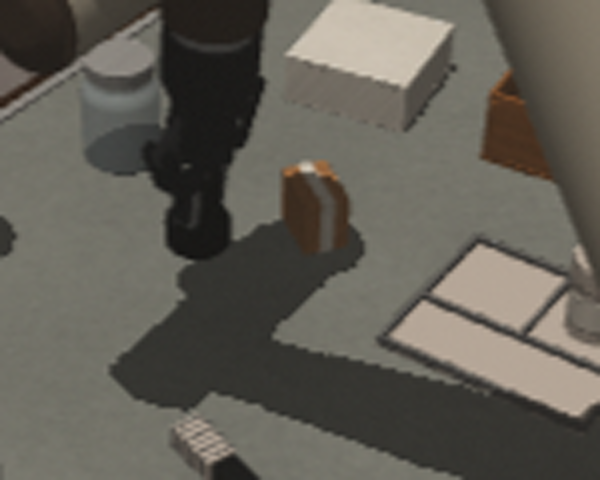

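Emit:
arm_command --commands '[0, 0, -0.015, 0, 0, 0, -0.015, 0, 0.02, -0.013, -0.015, 0, 0.032, -0.022, 0, 0, 0.035, -0.024, 0, 0]'

```text
clock: 18.5
position: [578.4, -205.9, 125.3]
ee_rot: [-0.032, 0.998, -0.009, 0.053]
contact_force: [-0.0, -0.6, -1.1]
gripper_width: 28.4
```

Emit:
arm_command --commands '[0.035, -0.024, 0, 0, 0.03, -0.02, 0, 0, 0.02, -0.014, 0, 0, 0.01, -0.007, 0, 0, 0, 0, 0, 0]'

```text
clock: 19.0
position: [481.6, -281.4, 121.6]
ee_rot: [-0.03, 0.998, -0.01, 0.057]
contact_force: [1.2, 0.1, -0.8]
gripper_width: 28.7
```

```bash
./gg 459.5 -292 50 93
```

```text
t 19.0 pos [ 481.6 -281.4  121.6] jaw ang 93.36 tilt 6.58 F [ 1.2  0.1 -0.8] w 28.7 j [-0.2  0.3 -0.4 -0.  -0.8 -1.2]
tool delta m ['0.0306', '-0.0077', '0.0688'] roll 0.36
```

Emit:
arm_command --commands '[0.008, -0.003, 0.008, 0, 0.006, -0.003, 0.014, 0, 0.006, -0.002, 0.014, 0, 0.006, 0, 0.014, 0, 0.004, 0, 0.014, 0]'

```text
clock: 19.5
position: [465.3, -291.6, 54.7]
ee_rot: [-0.033, 0.997, -0.011, 0.062]
contact_force: [-0.4, 0.7, -1.3]
gripper_width: 28.9
```

```bash
./gg 459.5 -292 36 93
```

```text
t 19.5 pos [ 465.3 -291.6   54.7] jaw ang 93.68 tilt 7.17 F [-0.4  0.7 -1.3] w 28.9 j [-0.3  0.4 -0.5 -0.  -0.6 -1.2]
tool delta m ['0.0080', '0.0005', '0.0179'] roll 0.68
```

Emit:
arm_command --commands '[0.005, 0, 0.01, 0, 0.004, 0, 0.008, 0, 0, 0, 0, 0, 0, 0, 0, 0, 0, 0, 0, 0]'

```text
clock: 20.0
position: [460.1, -290.9, 33.6]
ee_rot: [-0.037, 0.997, -0.011, 0.06]
contact_force: [-1.5, -0.8, 2.7]
gripper_width: 28.7
```

```bash
./gg 459.5 -292 35 93
```

```text
t 20.0 pos [ 460.1 -290.9   33.6] jaw ang 94.14 tilt 6.97 F [-1.5 -0.8  2.7] w 28.7 j [-0.3  0.4 -0.5 -0.  -0.5 -1.2]
tool delta m ['0.0005', '-0.0011', '-0.0014'] roll 1.14
```

Touching (about +3 N). Release, half-open.

Emit:
arm_command --commands '[0, 0, 0, 0, 0, 0, 0, 0, 0, 0, 0, 0, 0, 0, 0, 0, 0, 0, 0, 0]' --jaw 0.7

```text
clock: 20.5
position: [462.3, -290.5, 33.3]
ee_rot: [-0.037, 0.997, -0.012, 0.061]
contact_force: [-0.4, 0.5, 0.6]
gripper_width: 60.2
```

```bash
./gg 482 30 130 74; python3 -c "
from h import *
shot('side','b3',(260,80,410,200),4)"
```

```text
t 20.5 pos [ 462.3 -290.5   33.3] jaw ang 94.21 tilt 7.16 F [-0.4  0.5  0.6] w 60.2 j [-0.3  0.4 -0.5 -0.  -0.5 -1.2]
tool delta m ['-0.0556', '0.3154', '-0.0995'] roll 20.21
```

View pics/b3.png

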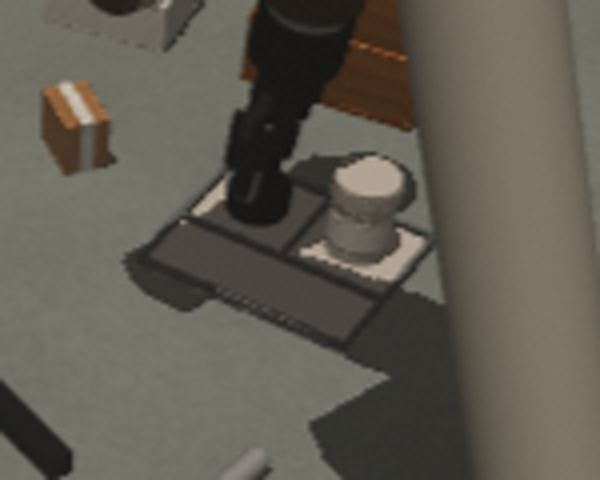

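Emit:
arm_command --commands '[0, 0, -0.015, 0, 0, 0, -0.015, 0, 0, 0, -0.015, 0, 0, 0, -0.015, 0, 0, 0, -0.015, 0]'

```text
clock: 21.05
position: [451.1, -288.5, 107.4]
ee_rot: [-0.037, 0.998, -0.011, 0.058]
contact_force: [0.4, 0.2, 0.4]
gripper_width: 59.9
```

```bash
./gg 482 30 130 74
```

```text
t 21.05 pos [ 451.1 -288.5  107.4] jaw ang 94.17 tilt 6.79 F [0.4 0.2 0.4] w 59.9 j [-0.3  0.3 -0.5 -0.  -0.7 -1.2]
tool delta m ['-0.0571', '0.3147', '-0.0242'] roll 20.17
```

Emit:
arm_command --commands '[0, 0, -0.015, 0, 0, 0, -0.015, 0, 0, 0, -0.015, 0, 0, 0, -0.015, 0, 0, 0, -0.015, 0]'

```text
clock: 21.55
position: [441.1, -286.9, 184.9]
ee_rot: [-0.037, 0.998, -0.01, 0.058]
contact_force: [-0.5, -0.7, -1.1]
gripper_width: 60.2
```

```bash
./gg 482 30 130 74
```

```text
t 21.55 pos [ 441.1 -286.9  184.9] jaw ang 94.14 tilt 6.8 F [-0.5 -0.7 -1.1] w 60.2 j [-0.3  0.2 -0.4 -0.  -0.9 -1.2]
tool delta m ['-0.0577', '0.3144', '0.0542'] roll 20.14
```

Emit:
arm_command --commands '[0, 0, 0, 0, -0.006, 0, 0, 0, 0, 0, 0, 0, -0.006, 0, 0, 0, 0, 0, 0, 0]'

```text
clock: 22.05
position: [454.1, -285.9, 186.0]
ee_rot: [-0.037, 0.998, -0.01, 0.059]
contact_force: [-0.0, -0.8, -0.2]
gripper_width: 60.1
```

```bash
./gg 482 30 130 74
```

```text
t 22.05 pos [ 454.1 -285.9  186. ] jaw ang 94.11 tilt 6.86 F [-0.  -0.8 -0.2] w 60.1 j [-0.3  0.2 -0.3 -0.  -0.9 -1.2]
tool delta m ['-0.0445', '0.3143', '0.0538'] roll 20.11
```

Emit:
arm_command --commands '[-0.006, 0, 0, 0, 0, 0, 0, 0, -0.006, 0, 0, 0, 0, 0, 0, 0, -0.006, 0, 0, 0]'

```text
clock: 22.55
position: [472.5, -284.1, 186.5]
ee_rot: [-0.036, 0.998, -0.01, 0.057]
contact_force: [-0.1, -0.7, 0.5]
gripper_width: 59.7
```

```bash
./gg 482 30 130 74
```

```text
t 22.55 pos [ 472.5 -284.1  186.5] jaw ang 94.1 tilt 6.67 F [-0.1 -0.7  0.5] w 59.7 j [-0.3  0.2 -0.3 -0.  -0.9 -1.2]
tool delta m ['-0.0261', '0.3139', '0.0525'] roll 20.1
```

```bash
python3 - <<'E'
from fit import *
A=unproj("top",[[289.8,147.7],[275.1,205.8]],[11,18]);print(A,A.mean(0),np.linalg.norm(A[0]-A[1]))
A=unproj("side",[[247.2,166.7],[274.6,195.1]],[14,14]);print(A,A.mean(0),np.linalg.norm(A[0]-A[1]))
for n,th in(("top",None),("side",None)):
    im=cv2.imread(f"pics/{n}0.png").astype(int)
    g=im.max(2); b=(265,140,300,215) if n=="top" else (238,160,285,205)
    m=np.zeros(g.shape,bool)
    hs=im[...,2]-im[...,1]  # head redder
    sub=(slice(b[1],b[3]),slice(b[0],b[2]))
    m[sub]=((g<60)|(g>140)|(hs>8))[sub]
    l=cv2.connectedComponentsWithStats(cv2.morphologyEx(m.astype(np.uint8),cv2.MORPH_CLOSE,np.ones((3,3))))
    k=1+np.argmax(l[2][1:,4]); m=l[1]==k
    print(n,m.sum(),np.array(fit(n,"brush",m,483,31,-.27,True)).round(3))
E
```

```text
[[554.    7.9  11. ]
 [410.4  48.9  18. ]] [482.2  28.4  14.5] 149.55111061203277
[[548.9   7.8  14. ]
 [414.3  52.5  14. ]] [481.6  30.2  14. ] 141.8629592352575
top 629 [481.   29.4  -0.3   0.1]
side 362 [483.2  28.9  -0.4   0.3]
```

Emit:
arm_command --commands '[-0.003, 0.03, 0, 0, -0.003, 0.045, 0, 0, -0.003, 0.045, 0, 0, -0.003, 0.045, 0, 0, -0.003, 0.045, 0, 0]'

```text
clock: 23.05
position: [476.6, -71.5, 183.8]
ee_rot: [-0.031, 0.998, -0.011, 0.059]
contact_force: [0.6, 1.6, 0.6]
gripper_width: 59.7
```

Emit:
arm_command --commands '[0, 0.035, 0, 4, 0, 0.025, 0, 4, 0, 0.015, 0, 4, 0, 0.01, 0, 4, 0, 0, 0, 4]'

```text
clock: 23.55
position: [478.7, 23.2, 184.4]
ee_rot: [0.144, 0.988, 0.002, 0.063]
contact_force: [-0.8, -0.1, -0.1]
gripper_width: 59.9
```

```bash
./gg 482 29 60 74
```

```text
t 23.55 pos [478.7  23.2 184.4] jaw ang 73.48 tilt 7.21 F [-0.8 -0.1 -0.1] w 59.9 j [ 0.4  0.1 -0.5  0.1 -0.8 -2.4]
tool delta m ['0.0139', '0.0038', '0.1237'] roll -0.52
```

Emit:
arm_command --commands '[0.001, 0.001, 0.013, 0, 0.001, 0.001, 0.013, 0, 0.001, 0.001, 0.013, 0, 0.001, 0.001, 0.013, 0, 0.001, 0, 0.013, 0]'

```text
clock: 24.05
position: [487.5, 31.0, 121.1]
ee_rot: [0.143, 0.987, 0.004, 0.067]
contact_force: [-0.6, -0.6, -0.3]
gripper_width: 59.8
```

Emit:
arm_command --commands '[0.001, 0, 0.013, 0, 0.001, 0, 0.013, 0, 0.001, 0, 0.012, 0, 0.001, 0, 0.012, 0, 0, 0, 0, 0]'

```text
clock: 24.55
position: [492.0, 32.7, 68.6]
ee_rot: [0.143, 0.987, 0.004, 0.067]
contact_force: [-0.1, -0.2, 0.2]
gripper_width: 59.6
```

```bash
./gg 482 29 5 74; python3 -c "
from h import *
shot('side','c1',(200,100,350,220),4)
shot('top','c2',(220,120,340,220),5)"
```

```text
t 24.55 pos [492.   32.7  68.6] jaw ang 73.64 tilt 7.75 F [-0.1 -0.2  0.2] w 59.6 j [ 0.4  0.3 -0.7  0.1 -0.5 -2.4]
tool delta m ['0.0169', '-0.0081', '0.0618'] roll -0.36
```

View pics/c1.png

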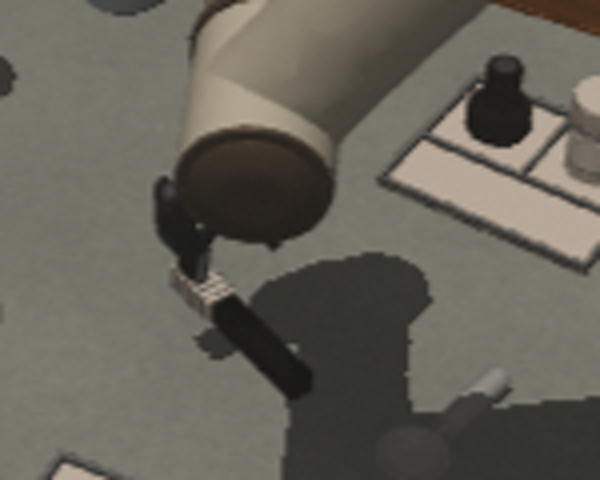

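View pics/c2.png

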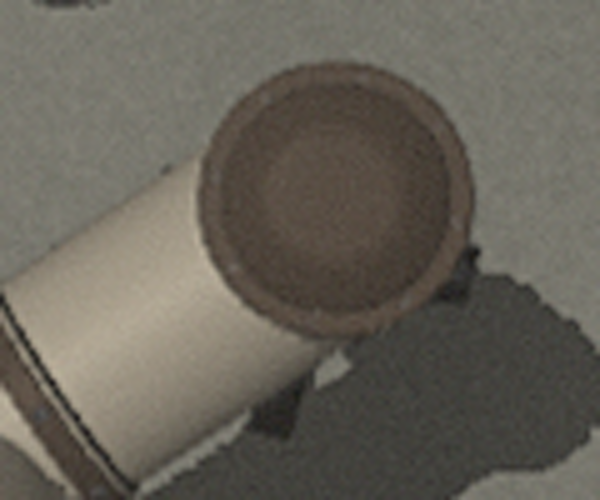

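Emit:
arm_command --commands '[0.005, -0.003, 0.01, 0, 0.004, -0.002, 0.012, 0, 0.003, -0.002, 0.012, 0, 0.003, -0.001, 0.012, 0, 0, 0, 0, 0]'

```text
clock: 25.15
position: [487.8, 31.5, 26.4]
ee_rot: [0.142, 0.987, 0.008, 0.075]
contact_force: [-0.9, -0.4, 0.6]
gripper_width: 59.5
```

```bash
./gg 482 29 5 74
```

```text
t 25.15 pos [487.8  31.5  26.4] jaw ang 73.77 tilt 8.6 F [-0.9 -0.4  0.6] w 59.5 j [ 0.4  0.4 -0.8  0.2 -0.3 -2.5]
tool delta m ['0.0079', '-0.0049', '0.0203'] roll -0.23
```

```bash
sed -i 's/"joints"\].round(2)/"joints"].round(3).tolist()/' g.py; ./gg 490 27 8 74;./gg 490 27 4 74
```

```text
t 25.15 pos [487.8  31.5  26.4] jaw ang 73.77 tilt 8.6 F [-0.9 -0.4  0.6] w 59.5 j [0.433, 0.37, -0.759, 0.22, -0.315, -2.494]
tool delta m ['-0.0007', '-0.0044', '0.0186'] roll -0.23
t 25.15 pos [487.8  31.5  26.4] jaw ang 73.77 tilt 8.6 F [-0.9 -0.4  0.6] w 59.5 j [0.433, 0.37, -0.759, 0.22, -0.315, -2.494]
tool delta m ['-0.0001', '-0.0046', '0.0225'] roll -0.23
```

Emit:
arm_command --commands '[0.001, -0.001, 0, 0, -0.001, -0.001, 0, 0, 0.001, -0.001, 0, 0, -0.001, -0.001, 0, 0, 0, 0, 0, 0]'

```text
clock: 25.65
position: [489.7, 28.7, 30.0]
ee_rot: [0.142, 0.987, 0.01, 0.078]
contact_force: [-0.1, 0.9, 0.0]
gripper_width: 60.0
```

```bash
./gg 490 27 4 74
```

```text
t 25.65 pos [489.7  28.7  30. ] jaw ang 73.82 tilt 9.01 F [-0.1  0.9  0. ] w 60.0 j [0.425, 0.363, -0.756, 0.217, -0.316, -2.484]
tool delta m ['0.0031', '-0.0026', '0.0258'] roll -0.18
```

Emit:
arm_command --commands '[0, 0, -0.015, 0, 0, 0, -0.015, 0, 0, 0, -0.015, 0, 0, 0, -0.015, 0, 0, 0, -0.015, 0]'

```text
clock: 26.15
position: [476.3, 28.1, 105.0]
ee_rot: [0.142, 0.987, 0.009, 0.076]
contact_force: [-0.0, -0.4, 0.4]
gripper_width: 59.7
```

```bash
cat >> g.py <<'E'
print("lean deg",np.degrees(R[:2,2]).round(2), "eff",s["joint_efforts"].round(2))
E
./gg
```

```text
t 26.15 pos [476.3  28.1 105. ] jaw ang 73.77 tilt 8.72 F [-0.  -0.4  0.4] w 59.7 j [0.443, 0.212, -0.674, 0.132, -0.553, -2.408]
lean deg [ 8.7 -0.2] eff [ -0.2 -23.9  13.2   3.    0.5  -0.1]
```

Emit:
arm_command --commands '[0, 0, -0.05, 0, 0, 0, -0.05, 0, 0, 0, -0.05, 0, 0, 0, -0.05, 0, 0, 0, -0.05, 0]'

```text
clock: 26.65
position: [434.8, 27.7, 351.2]
ee_rot: [0.143, 0.987, 0.007, 0.07]
contact_force: [0.9, 0.8, 0.4]
gripper_width: 59.4
```

```bash
./gg
```

```text
t 26.65 pos [434.8  27.7 351.2] jaw ang 73.69 tilt 8.08 F [0.9 0.8 0.4] w 59.4 j [0.492, -0.096, -0.309, 0.077, -1.238, -2.37]
lean deg [ 8.  -0.4] eff [ -0.8 -15.5  18.3   4.5   0.9   0. ]
```

Emit:
arm_command --commands '[0, 0, 0, 0, 0, 0, 0, 0, 0, 0, 0, 0, 0, 0, 0, 0, 0, 0, 0, 0]'

```text
clock: 27.15
position: [435.5, 28.0, 356.8]
ee_rot: [0.142, 0.987, 0.01, 0.075]
contact_force: [-0.2, 0.0, -0.1]
gripper_width: 59.7
```

```bash
./gg
```

```text
t 27.15 pos [435.5  28.  356.8] jaw ang 73.75 tilt 8.73 F [-0.2  0.  -0.1] w 59.7 j [0.492, -0.103, -0.303, 0.078, -1.239, -2.37]
lean deg [ 8.7 -0.1] eff [  0.  -15.   20.3   4.6   0.3   0. ]
```

Emit:
arm_command --commands '[0.001, 0, 0, 0, -0.001, 0, 0, 0, 0.001, 0, 0, 0, -0.001, 0, 0, 0, 0.001, 0, 0, 0]'

```text
clock: 27.65
position: [434.3, 28.1, 353.6]
ee_rot: [0.143, 0.987, 0.008, 0.073]
contact_force: [0.2, 0.1, 0.7]
gripper_width: 60.1
```

```bash
./gg
```

```text
t 27.65 pos [434.3  28.1 353.6] jaw ang 73.71 tilt 8.39 F [0.2 0.1 0.7] w 60.1 j [0.494, -0.101, -0.308, 0.078, -1.238, -2.372]
lean deg [ 8.3 -0.3] eff [ -0.1 -14.5  20.2   4.5   0.2   0. ]
```

Emit:
arm_command --commands '[0, 0, -0.05, 0, 0, 0, -0.05, 0, 0, 0, 0, 0, 0, 0, 0, 0, 0, 0, 0, 0]'

```text
clock: 28.15
position: [417.0, 27.5, 451.6]
ee_rot: [0.143, 0.987, 0.006, 0.069]
contact_force: [0.8, 0.5, -0.6]
gripper_width: 59.8
```

```bash
./gg
```

```text
t 28.15 pos [417.   27.5 451.6] jaw ang 73.67 tilt 7.9 F [ 0.8  0.5 -0.6] w 59.8 j [0.516, -0.14, -0.106, 0.075, -1.49, -2.375]
lean deg [ 7.9 -0.5] eff [  0.  -13.1  20.7   4.7   0.2  -0. ]
```

Emit:
arm_command --commands '[0.001, 0, 0, 0, -0.001, 0, 0, 0, 0.001, 0, 0, 0, -0.001, 0, 0, 0, 0.001, 0, 0, 0]'

```text
clock: 28.65
position: [415.4, 27.5, 447.9]
ee_rot: [0.143, 0.988, 0.004, 0.066]
contact_force: [0.6, 1.1, -0.2]
gripper_width: 59.8
```

Emit:
arm_command --commands '[-0.001, 0, 0, 0, 0.001, 0, 0, 0, -0.001, 0, 0, 0, 0.001, 0, 0, 0, -0.001, 0, 0, 0]'

```text
clock: 29.15
position: [416.3, 27.3, 447.9]
ee_rot: [0.143, 0.988, 0.004, 0.066]
contact_force: [-0.2, 0.5, 0.7]
gripper_width: 59.6
```

```bash
./gg
```

```text
t 29.15 pos [416.3  27.3 447.9] jaw ang 73.65 tilt 7.53 F [-0.2  0.5  0.7] w 59.6 j [0.515, -0.138, -0.112, 0.075, -1.489, -2.375]
lean deg [ 7.5 -0.7] eff [  0.1 -13.1  20.4   4.6   0.2  -0. ]
```

Emit:
arm_command --commands '[0.001, 0, 0, 0, -0.001, 0, 0, 0, 0.001, 0, 0, 0, -0.001, 0, 0, 0, 0.001, 0, 0, 0]'

```text
clock: 29.65
position: [415.5, 27.6, 447.8]
ee_rot: [0.143, 0.988, 0.004, 0.066]
contact_force: [0.1, -0.3, 0.5]
gripper_width: 59.7
```

Emit:
arm_command --commands '[0.001, 0, 0, 0, -0.001, 0, 0, 0, 0.001, 0, 0, 0, -0.001, 0, 0, 0, 0.001, 0, 0, 0]'

```text
clock: 30.15
position: [414.4, 27.9, 447.6]
ee_rot: [0.143, 0.988, 0.004, 0.066]
contact_force: [0.4, 0.0, 0.1]
gripper_width: 60.0
```

Emit:
arm_command --commands '[0.001, 0, 0, 0, -0.001, 0, 0, 0, 0.001, 0, 0, 0, -0.001, 0, 0, 0, 0.001, 0, 0, 0]'

```text
clock: 30.65
position: [413.4, 28.2, 447.5]
ee_rot: [0.143, 0.988, 0.004, 0.066]
contact_force: [-0.2, 0.1, 0.8]
gripper_width: 59.9
```

Emit:
arm_command --commands '[0, 0, 0, 0, 0, 0, 0, 0, 0, 0, 0, 0, 0, 0, 0, 0, 0, 0, 0, 0]'

```text
clock: 31.15
position: [413.3, 28.2, 447.6]
ee_rot: [0.143, 0.988, 0.004, 0.066]
contact_force: [-0.0, -0.4, -0.5]
gripper_width: 59.7
```

```bash
./gg
```

```text
t 31.15 pos [413.3  28.2 447.6] jaw ang 73.64 tilt 7.54 F [-0.  -0.4 -0.5] w 59.7 j [0.522, -0.144, -0.118, 0.075, -1.489, -2.382]
lean deg [ 7.5 -0.7] eff [  0.  -12.7  20.5   4.6   0.2   0. ]
```

Emit:
arm_command --commands '[0, 0, 0.05, 0, 0, 0, 0, 0, 0, 0, 0, 0, 0, 0, 0, 0, 0, 0, 0, 0]'

```text
clock: 31.65
position: [420.8, 27.5, 401.2]
ee_rot: [0.143, 0.987, 0.004, 0.068]
contact_force: [0.2, 0.2, 0.7]
gripper_width: 59.9
```

Emit:
arm_command --commands '[0, 0, 0, 0, 0, 0, 0, 0, 0, 0, 0, 0, 0, 0, 0, 0, 0, 0, 0, 0]'

```text
clock: 32.15
position: [423.3, 28.8, 407.6]
ee_rot: [0.143, 0.987, 0.008, 0.073]
contact_force: [0.1, 0.0, -0.1]
gripper_width: 59.6
```

```bash
./gg
```

```text
t 32.15 pos [423.3  28.8 407.6] jaw ang 73.69 tilt 8.44 F [ 0.1  0.  -0.1] w 59.6 j [0.512, -0.134, -0.208, 0.079, -1.372, -2.38]
lean deg [ 8.4 -0.3] eff [  0.  -13.3  20.6   4.7   0.2   0. ]
```

Emit:
arm_command --commands '[0, 0, 0.05, 0, 0, 0, 0, 0, 0, 0, 0, 0, 0, 0, 0, 0, 0, 0, 0, 0]'

```text
clock: 32.65
position: [432.1, 28.5, 361.6]
ee_rot: [0.142, 0.987, 0.008, 0.076]
contact_force: [-0.2, 0.6, 0.4]
gripper_width: 59.6
```

```bash
./gg
```

```text
t 32.65 pos [432.1  28.5 361.6] jaw ang 73.73 tilt 8.79 F [-0.2  0.6  0.4] w 59.6 j [0.501, -0.112, -0.301, 0.082, -1.251, -2.379]
lean deg [ 8.8 -0.3] eff [ -0.  -13.8  19.8   4.5   0.2   0. ]
```

```bash
cat > wt.py <<'E'
import sys
from h import *
from scipy.spatial.transform import Rotation as Ro
for k in range(int(sys.argv[1])):
    s=arm.read_state(); R=Ro.from_quat(s["ee_rot"]).as_matrix()
    print(round(s["clock"],2),s["position"].round(1),np.degrees(R[:2,2]).round(2),s["joints"][[1,2,4]].round(4),s["joint_vel"][[1,2,4]].round(3))
    arm.get_image("top")
E
python3 wt.py 6
```

```text
32.65 [432.1  28.5 361.6] [ 8.75 -0.32] [-0.1122 -0.3008 -1.2511] [-0.005  0.036 -0.013]
32.7 [432.1  28.5 361.7] [ 8.77 -0.31] [-0.1123 -0.3007 -1.251 ] [ 0.001 -0.017  0.005]
32.75 [431.8  28.4 361.1] [ 8.72 -0.32] [-0.1123 -0.3018 -1.2507] [ 0.001 -0.027  0.002]
32.8 [431.4  28.3 360.5] [ 8.65 -0.33] [-0.1121 -0.303  -1.2506] [ 0.003 -0.023  0.002]
32.85 [431.1  28.2 359.9] [ 8.59 -0.35] [-0.1119 -0.304  -1.2505] [ 0.003 -0.017  0.002]
32.9 [430.9  28.1 359.5] [ 8.54 -0.38] [-0.1117 -0.3048 -1.2504] [ 0.003 -0.013  0.002]
```

Emit:
arm_command --commands '[0, 0, 0, 0, 0, 0, 0, 0, 0, 0, 0, 0, 0, 0, 0, 0, 0, 0, -0.05, 0]'

```text
clock: 33.45
position: [419.5, 27.3, 400.6]
ee_rot: [0.143, 0.988, 0.003, 0.065]
contact_force: [1.3, 0.1, -0.9]
gripper_width: 59.6
```

```bash
python3 wt.py 10
```

```text
33.45 [419.5  27.3 400.6] [ 7.43 -0.76] [-0.1312 -0.2192 -1.3763] [-0.267  1.18  -1.279]
33.5 [424.2  27.5 415.5] [ 8.94 -0.47] [-0.1386 -0.1958 -1.3814] [-0.038  0.068  0.205]
33.55 [425.2  28.3 414.7] [ 9.14 -0.28] [-0.1387 -0.1977 -1.3749] [ 0.02  -0.081  0.063]
33.6 [424.4  28.6 412.1] [ 8.9  -0.25] [-0.1376 -0.2017 -1.3733] [ 0.021 -0.073  0.014]
33.65 [423.7  28.6 410.1] [ 8.68 -0.3 ] [-0.1366 -0.2048 -1.3729] [ 0.018 -0.05   0.002]
33.7 [423.3  28.5 408.9] [ 8.54 -0.34] [-0.1359 -0.2066 -1.3729] [ 0.012 -0.026 -0.   ]
33.75 [423.1  28.4 408.2] [ 8.47 -0.39] [-0.1354 -0.2075 -1.373 ] [ 0.008 -0.012 -0.002]
33.8 [423.1  28.3 408. ] [ 8.44 -0.41] [-0.1351 -0.2079 -1.373 ] [ 0.006 -0.002  0.   ]
33.85 [423.2  28.3 407.9] [ 8.43 -0.42] [-0.1349 -0.2079 -1.3731] [ 0.003  0.002 -0.001]
33.9 [423.2  28.3 408. ] [ 8.43 -0.43] [-0.1348 -0.2078 -1.3731] [ 0.001  0.005 -0.   ]
```

Emit:
arm_command --commands '[0, 0, 0, 0, 0, 0, 0, 0, 0, 0, 0, 0, 0, 0, -0.05, 0, 0, 0, 0, 0]'

```text
clock: 34.45
position: [413.9, 27.4, 454.0]
ee_rot: [0.143, 0.987, 0.003, 0.069]
contact_force: [0.2, 0.3, 1.1]
gripper_width: 59.7
```

```bash
python3 wt.py 10
```

```text
34.45 [413.9  27.4 454. ] [ 7.86 -0.77] [-0.1461 -0.1068 -1.4976] [ 0.059 -0.25   0.029]
34.5 [412.5  27.9 449.2] [ 7.34 -0.8 ] [-0.1439 -0.1142 -1.4963] [ 0.025 -0.076  0.02 ]
34.55 [412.2  28.  447.7] [ 7.2  -0.83] [-0.143  -0.1165 -1.4956] [ 0.009 -0.026  0.008]
34.6 [412.2  27.9 447.3] [ 7.16 -0.87] [-0.1427 -0.1173 -1.4954] [ 0.004 -0.009  0.001]
34.65 [412.2  27.8 447.1] [ 7.14 -0.9 ] [-0.1426 -0.1175 -1.4954] [ 0.001 -0.004 -0.001]
34.7 [412.2  27.7 447.1] [ 7.14 -0.91] [-0.1425 -0.1176 -1.4955] [ 0.002 -0.    -0.001]
34.75 [412.2  27.7 447.1] [ 7.14 -0.92] [-0.1424 -0.1175 -1.4956] [-0.001  0.002 -0.001]
34.8 [412.2  27.7 447.2] [ 7.14 -0.92] [-0.1424 -0.1175 -1.4956] [-0.     0.001  0.   ]
34.85 [412.2  27.7 447.2] [ 7.14 -0.92] [-0.1424 -0.1174 -1.4958] [0.001 0.002 0.001]
34.9 [412.2  27.7 447.3] [ 7.14 -0.91] [-0.1425 -0.1172 -1.4958] [-0.     0.001  0.001]
```

Emit:
arm_command --commands '[0, 0, 0, 0, 0, 0, 0, 0, 0, 0, 0, 0, 0, 0, 0, 0, 0, 0, 0.05, 0]'

```text
clock: 35.45
position: [421.6, 27.6, 403.5]
ee_rot: [0.142, 0.987, 0.004, 0.07]
contact_force: [1.1, 0.5, -0.4]
gripper_width: 59.9
```

```bash
python3 wt.py 6 | tail -1
```

```text
35.7 [419.8  27.  400.4] [ 7.39 -0.9 ] [-0.1299 -0.2192 -1.377 ] [-0.013  0.047  0.008]
```

Emit:
arm_command --commands '[0, 0, 0, 0, 0, 0, 0, 0, 0, 0, 0, 0, 0, 0, -0.05, 0, 0, 0, 0, 0]'

```text
clock: 36.25
position: [414.8, 28.3, 456.3]
ee_rot: [0.143, 0.987, 0.004, 0.07]
contact_force: [-0.8, -0.2, 0.8]
gripper_width: 59.7
```

```bash
python3 wt.py 6 | tail -1
```

```text
36.5 [413.   28.5 448.8] [ 7.19 -0.85] [-0.1413 -0.1126 -1.498 ] [ 0.004 -0.005 -0.002]
```

Emit:
arm_command --commands '[0, 0, 0, 0, 0, 0, 0, 0, 0, 0, 0, 0, 0, 0, 0, 0, 0, 0, 0.05, 0]'

```text
clock: 37.05
position: [422.3, 28.3, 404.3]
ee_rot: [0.142, 0.987, 0.004, 0.07]
contact_force: [0.2, 0.2, -1.0]
gripper_width: 59.7
```

```bash
python3 wt.py 6 | tail -1
```

```text
37.3 [420.5  27.7 401.4] [ 7.36 -0.9 ] [-0.1283 -0.2155 -1.3794] [-0.011  0.048  0.006]
```

Emit:
arm_command --commands '[0, 0, 0, 0, 0, 0, 0, 0, 0, 0, 0, 0, 0, 0, -0.05, 0, 0, 0, 0, 0]'

```text
clock: 37.85
position: [415.5, 28.9, 457.3]
ee_rot: [0.143, 0.987, 0.004, 0.07]
contact_force: [-0.1, 0.8, 1.5]
gripper_width: 59.4
```

```bash
python3 wt.py 6 | tail -1
```

```text
38.1 [413.7  29.1 449.8] [ 7.17 -0.85] [-0.1395 -0.1087 -1.5004] [ 0.003 -0.004 -0.002]
```

Emit:
arm_command --commands '[0, 0, 0, 0, 0, 0, 0, 0, 0, 0, 0, 0, 0, 0, 0, 0, 0, 0, 0.05, 0]'

```text
clock: 38.65
position: [423.0, 28.9, 405.2]
ee_rot: [0.142, 0.987, 0.004, 0.069]
contact_force: [0.6, 0.5, -0.2]
gripper_width: 59.6
```

```bash
python3 wt.py 15
```

```text
38.65 [423.   28.9 405.2] [ 7.92 -0.67] [-0.1295 -0.2087 -1.3769] [ 0.161 -1.229  1.272]
38.7 [415.1  26.7 387.7] [ 6.08 -1.19] [-0.1242 -0.2403 -1.3725] [ 0.053 -0.085 -0.259]
38.75 [415.1  26.7 390.4] [ 6.01 -1.25] [-0.1236 -0.2334 -1.3805] [-0.014  0.224 -0.073]
38.8 [418.1  27.3 396.2] [ 6.62 -1.15] [-0.1248 -0.2228 -1.3821] [-0.027  0.184 -0.007]
38.85 [420.2  27.9 400.2] [ 7.09 -1.01] [-0.1259 -0.2156 -1.3821] [-0.02   0.109  0.004]
38.9 [421.2  28.3 402.3] [ 7.34 -0.89] [-0.1267 -0.2118 -1.3818] [-0.012  0.047  0.006]
38.95 [421.6  28.6 403.1] [ 7.44 -0.82] [-0.1272 -0.2104 -1.3815] [-0.006  0.012  0.006]
39.0 [421.5  28.8 403. ] [ 7.45 -0.79] [-0.1273 -0.2105 -1.3812] [-0.003 -0.009  0.005]
39.05 [421.3  28.8 402.7] [ 7.41 -0.78] [-0.1274 -0.2112 -1.381 ] [ 0.001 -0.018  0.006]
39.1 [421.   28.7 402.1] [ 7.36 -0.79] [-0.1273 -0.2123 -1.3808] [ 0.002 -0.023  0.004]
39.15 [420.7  28.6 401.5] [ 7.3  -0.81] [-0.1272 -0.2134 -1.3806] [ 0.002 -0.022  0.001]
39.2 [420.5  28.5 401. ] [ 7.25 -0.84] [-0.127  -0.2144 -1.3805] [ 0.003 -0.019  0.005]
39.25 [420.3  28.4 400.6] [ 7.21 -0.86] [-0.1269 -0.2152 -1.3803] [ 0.003 -0.014  0.002]
39.3 [420.2  28.3 400.2] [ 7.16 -0.87] [-0.1268 -0.2159 -1.3803] [ 0.002 -0.013  0.   ]
39.35 [420.1  28.3 400. ] [ 7.14 -0.89] [-0.1267 -0.2164 -1.3802] [ 0.002 -0.009  0.003]
```

Emit:
arm_command --commands '[0, 0, 0, 0, 0, 0, 0, 0, 0, 0, 0, 0, 0, 0, -0.05, 0, 0, 0, 0, 0]'

```text
clock: 39.9
position: [411.7, 27.8, 447.0]
ee_rot: [0.143, 0.988, -0.002, 0.059]
contact_force: [-0.1, 1.0, 0.9]
gripper_width: 59.8
```

```bash
python3 wt.py 7 | tail -1
```

```text
40.2 [409.9  28.  440.1] [ 5.91 -1.34] [-0.1346 -0.1245 -1.5032] [-0.002  0.002 -0.002]
```

Emit:
arm_command --commands '[0, 0, 0, 0, 0, 0, 0, 0, 0, 0, 0, 0, 0, 0, 0, 0, 0, 0, 0.05, 0]'

```text
clock: 40.75
position: [418.3, 27.5, 395.8]
ee_rot: [0.142, 0.988, -0.001, 0.059]
contact_force: [0.3, 1.1, -1.1]
gripper_width: 59.9
```

```bash
python3 wt.py 15 | tail -1
```

```text
41.45 [415.3  26.8 390.6] [ 5.93 -1.35] [-0.1224 -0.2321 -1.3827] [ 0.002 -0.008 -0.   ]
```

Emit:
arm_command --commands '[0, 0, 0, 0, 0, 0, 0, 0, 0, 0, 0, 0, 0, 0, -0.05, 0, 0, 0, 0, 0]'

```text
clock: 42.0
position: [407.9, 26.6, 437.8]
ee_rot: [0.143, 0.989, -0.008, 0.049]
contact_force: [0.8, 0.1, 1.4]
gripper_width: 59.9
```

```bash
python3 wt.py 7 | tail -1
```

```text
42.3 [406.   26.7 431.1] [ 4.7 -1.8] [-0.1302 -0.1398 -1.5059] [ 0.002 -0.001 -0.003]
```

Emit:
arm_command --commands '[0, 0, 0, 0, 0, 0, 0, 0, 0, 0, 0, 0, 0, 0, 0, 0, 0, 0, 0.05, 0]'

```text
clock: 42.85
position: [413.5, 25.9, 386.5]
ee_rot: [0.142, 0.989, -0.007, 0.049]
contact_force: [0.7, 1.3, -0.6]
gripper_width: 59.6
```

```bash
python3 wt.py 14 | tail -1
```

```text
43.5 [410.5  25.3 381.7] [ 4.74 -1.79] [-0.1183 -0.2474 -1.3852] [ 0.004 -0.011  0.001]
```

Emit:
arm_command --commands '[0, 0, 0, 0, 0, 0, 0, 0, 0, 0, 0, 0, 0, 0, -0.05, 0, 0, 0, 0, 0]'

```text
clock: 44.05
position: [404.0, 25.4, 429.1]
ee_rot: [0.143, 0.989, -0.013, 0.039]
contact_force: [0.8, 0.1, 0.4]
gripper_width: 59.7
```

```bash
python3 wt.py 6 | tail -1
```

```text
44.3 [402.   25.5 422.4] [ 3.52 -2.24] [-0.126  -0.1545 -1.5086] [ 0.003  0.002 -0.003]
```

Emit:
arm_command --commands '[0, 0, 0.05, 0, 0, 0, 0.05, 0, 0, 0, 0.05, 0, 0, 0, 0.05, 0, 0, 0, 0.05, 0]'

```text
clock: 44.85
position: [424.8, 17.8, 177.4]
ee_rot: [0.142, 0.989, -0.009, 0.044]
contact_force: [0.1, 0.0, -0.4]
gripper_width: 59.6
```

```bash
python3 wt.py 12; ./gg 484 28.4 70 74
```

```text
44.85 [424.8  17.8 177.4] [ 4.81 -1.77] [ 0.0502 -0.6199 -0.8419] [ 0.639 -0.784  1.443]
44.9 [419.   15.6 169. ] [ 3.81 -2.07] [ 0.0594 -0.6321 -0.8384] [-0.047  0.058 -0.295]
44.95 [420.1  15.7 172.8] [ 3.89 -2.14] [ 0.0558 -0.6255 -0.848 ] [-0.076  0.153 -0.095]
45.0 [423.2  16.9 176.9] [ 4.35 -2.02] [ 0.0523 -0.6186 -0.8503] [-0.061  0.114 -0.012]
45.05 [425.4  17.9 179.5] [ 4.72 -1.88] [ 0.0497 -0.6143 -0.8505] [-0.044  0.061  0.004]
45.1 [426.5  18.6 181. ] [ 4.93 -1.77] [ 0.048  -0.6121 -0.8502] [-0.027  0.023  0.007]
45.15 [426.8  18.8 181.6] [ 5.02 -1.71] [ 0.0469 -0.6116 -0.8499] [-0.016  0.003  0.005]
45.2 [426.7  18.9 181.7] [ 5.05 -1.68] [ 0.0464 -0.6117 -0.8496] [-0.008 -0.009  0.006]
45.25 [426.4  18.8 181.5] [ 5.03 -1.67] [ 0.0462 -0.6124 -0.8493] [-0.    -0.013  0.005]
45.3 [426.1  18.7 181.1] [ 4.99 -1.68] [ 0.0464 -0.6131 -0.8491] [ 0.003 -0.016  0.004]
45.35 [425.7  18.5 180.7] [ 4.95 -1.7 ] [ 0.0466 -0.6139 -0.8489] [ 0.008 -0.013  0.004]
45.4 [425.5  18.4 180.3] [ 4.9  -1.72] [ 0.047  -0.6146 -0.8487] [ 0.007 -0.011  0.001]
t 45.45 pos [425.3  18.3 180. ] jaw ang 73.64 tilt 5.17 F [-0.4 -0.3  0.1] w 60.0 j [0.476, 0.047, -0.615, 0.088, -0.849, -2.389]
tool delta m ['-0.0434', '0.0268', '0.1142'] roll -0.36
lean deg [ 4.9 -1.7] eff [  0.  -19.   16.4   3.7   0.1   0. ]
```

Emit:
arm_command --commands '[0, 0, 0, 0, 0, 0, 0, 0, -0.015, 0.009, 0.038, 0, -0.015, 0.009, 0.038, 0, -0.014, 0.009, 0.038, 0]'

```text
clock: 45.95
position: [491.3, 31.3, 75.9]
ee_rot: [0.141, 0.989, -0.003, 0.053]
contact_force: [0.9, 0.5, 0.7]
gripper_width: 59.8
```

```bash
python3 wt.py 12 | tail -1; ./gg 484 28.4 4 74
```

```text
46.5 [489.9  31.   77.7] [ 5.97 -1.25] [ 0.2968 -0.6349 -0.5566] [ 0.01  -0.003  0.002]
t 46.55 pos [489.9  30.9  77.4] jaw ang 73.78 tilt 6.09 F [-0.1  1.1  0.8] w 59.8 j [0.433, 0.297, -0.635, 0.121, -0.557, -2.387]
tool delta m ['0.0126', '-0.0047', '0.0725'] roll -0.22
lean deg [ 5.9 -1.3] eff [  0.  -28.6  12.7   2.7   0.1   0. ]
```

Emit:
arm_command --commands '[0, 0, 0, 0, 0, 0, 0, 0, 0, 0, 0, 0, 0, 0, 0, 0, 0.009, -0.003, 0.045, 0]'

```text
clock: 47.05
position: [491.4, 32.5, 37.6]
ee_rot: [0.14, 0.988, 0.001, 0.061]
contact_force: [2.6, 0.7, -1.9]
gripper_width: 59.7
```

```bash
python3 wt.py 12 | tail -1; ./gg 485 28 4 74
```

```text
47.6 [486.   30.1  34.1] [ 6.2  -1.14] [ 0.3665 -0.7038 -0.4149] [ 0.008 -0.01   0.003]
t 47.65 pos [485.8  30.   33.9] jaw ang 73.79 tilt 6.3 F [-0.6  0.1 -0.5] w 59.7 j [0.433, 0.367, -0.704, 0.158, -0.415, -2.43]
tool delta m ['0.0035', '-0.0024', '0.0297'] roll -0.21
lean deg [ 6.2 -1.1] eff [  0.  -30.   10.6   2.2   0.2   0. ]
```

Emit:
arm_command --commands '[0, 0, 0, 0, 0, 0, 0, 0, 0.001, -0.001, 0.011, 0, 0.001, -0.001, 0.01, 0, 0, 0, 0.007, 0]'

```text
clock: 48.15
position: [488.2, 28.9, 7.3]
ee_rot: [0.141, 0.988, -0.001, 0.057]
contact_force: [-0.4, -0.4, 0.3]
gripper_width: 59.8
```

```bash
python3 wt.py 8 | tail -1; ./gg 485 28 5 74
```

```text
48.5 [488.7  29.2   8.1] [ 6.55 -0.99] [ 0.4175 -0.738  -0.324 ] [ 0.    -0.003  0.002]
t 48.55 pos [488.7  29.2   8.1] jaw ang 73.84 tilt 6.64 F [-1.5 -0.3  0.1] w 59.7 j [0.426, 0.417, -0.738, 0.199, -0.324, -2.466]
tool delta m ['0.0035', '-0.0022', '0.0027'] roll -0.16
lean deg [ 6.5 -1. ] eff [ -0.  -31.1   9.2   1.8   0.2   0. ]
```

Emit:
arm_command --commands '[0, 0, 0, 0, 0, 0, 0, 0, 0, 0, 0, 0, 0, 0, 0, 0, 0.001, -0.002, 0.003, 0]'

```text
clock: 49.05
position: [488.5, 28.0, 6.1]
ee_rot: [0.141, 0.988, 0.0, 0.059]
contact_force: [-0.1, -0.4, -0.9]
gripper_width: 59.8
```

Emit:
arm_command --commands '[0, 0, 0, 0, 0, 0, 0, 0, 0, 0, 0, 0, 0, 0, 0, 0, 0, 0, 0, 0]' --jaw 0

```text
clock: 49.55
position: [487.8, 27.6, 5.8]
ee_rot: [0.141, 0.988, -0.0, 0.059]
contact_force: [-0.1, -0.1, -0.6]
gripper_width: 20.2
```

```bash
./gg 410.5 -213.5 130 93;python3 -c "
from h import *
shot('side','c3',(200,100,350,220),4)"
```

```text
t 49.55 pos [487.8  27.6   5.8] jaw ang 73.82 tilt 6.73 F [-0.1 -0.1 -0.6] w 20.2 j [0.423, 0.42, -0.746, 0.206, -0.311, -2.471]
tool delta m ['-0.0079', '-0.2510', '-0.1283'] roll -19.18
lean deg [ 6.6 -0.9] eff [  0.  -31.2   9.1   1.8   0.2   0. ]
```

View pics/c3.png

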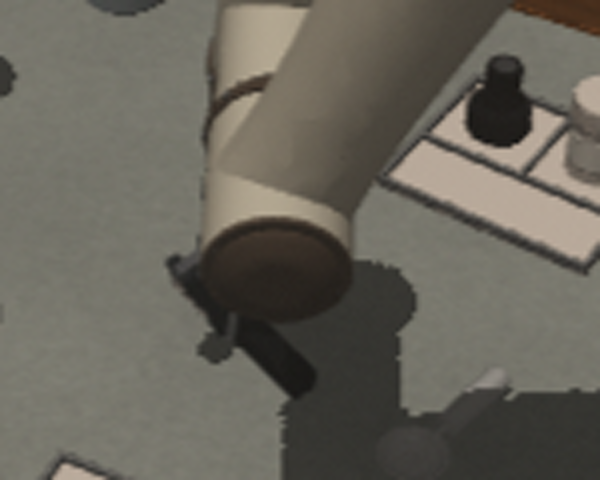

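Emit:
arm_command --commands '[0, 0, 0, 0, 0, 0, -0.03, 0, 0, 0, -0.045, 0, 0, 0, -0.045, 0, 0, 0, 0, 0]'

```text
clock: 50.1
position: [472.7, 29.3, 126.9]
ee_rot: [0.141, 0.988, -0.002, 0.056]
contact_force: [1.4, 1.0, -0.4]
gripper_width: 20.3
```

```bash
python3 wt.py 7 | tail -1; ./gg 410.5 -213.5 130 93; python3 -c "
from h import *
shot('side','c4',(200,60,350,180),4)"
```

```text
50.4 [468.3  27.2 119.7] [ 5.41 -1.45] [ 0.2015 -0.6209 -0.6764] [ 0.005  0.004 -0.003]
t 50.45 pos [468.5  27.3 119.8] jaw ang 73.74 tilt 5.62 F [-0.2 -0.7  0. ] w 20.4 j [0.447, 0.202, -0.621, 0.102, -0.676, -2.379]
tool delta m ['-0.0127', '-0.2474', '-0.0096'] roll -19.26
lean deg [ 5.4 -1.4] eff [  0.  -25.7  14.5   3.2   0.1  -0. ]
```

View pics/c4.png

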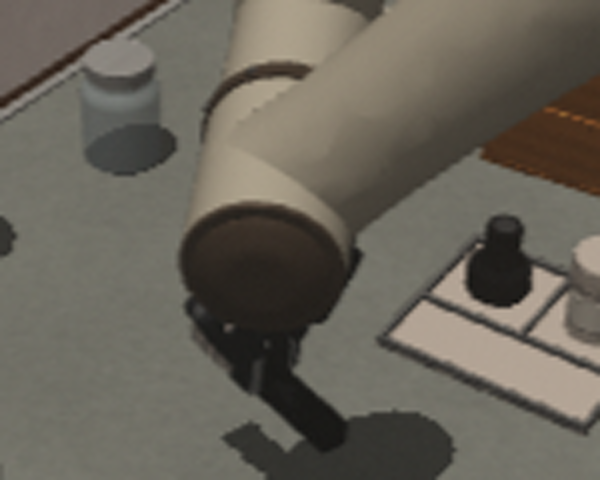

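Emit:
arm_command --commands '[-0.003, -0.045, 0, -3.9, 0.001, -0.047, 0, -3.9, 0.005, -0.048, 0, -3.9, 0.008, -0.048, 0, -3.9, 0.012, -0.045, 0, -3.7]'

```text
clock: 51.0
position: [414.4, -204.0, 117.4]
ee_rot: [-0.041, 0.998, -0.014, 0.045]
contact_force: [2.1, -0.6, -1.0]
gripper_width: 20.7
```

```bash
python3 wt.py 8 | tail -1; ./gg 416.5 -213.2 60 93
```

```text
51.35 [ 415.5 -201.4  117.7] [ 5.26 -1.43] [ 0.1924 -0.6127 -0.6722] [-0.006  0.    -0.002]
t 51.4 pos [ 415.7 -201.1  117.8] jaw ang 94.5 tilt 5.47 F [-0.1 -0.  -0.6] w 20.6 j [-0.086, 0.192, -0.613, 0.027, -0.672, -1.426]
tool delta m ['0.0053', '-0.0102', '0.0579'] roll 1.5
lean deg [ 5.3 -1.4] eff [ -0.3 -24.9  14.5   3.2   0.2  -0. ]
```

Emit:
arm_command --commands '[0, 0, 0, 0, 0, 0, 0, 0, 0, 0, 0, 0, 0, 0, 0, 0, 0.004, -0.01, 0.048, 1.5]'

```text
clock: 51.9
position: [424.4, -209.6, 75.1]
ee_rot: [-0.032, 0.998, -0.015, 0.054]
contact_force: [2.5, -0.6, -0.2]
gripper_width: 20.6
```

```bash
python3 wt.py 11 | tail -1; ./gg 416.5 -213.2 35 93
```

```text
52.4 [ 419.1 -209.3   71.7] [ 5.49 -1.42] [ 0.2773 -0.6549 -0.5407] [ 0.008 -0.007  0.003]
t 52.45 pos [ 419.  -209.3   71.4] jaw ang 93.44 tilt 5.65 F [-0.1 -0.2 -0.6] w 20.7 j [-0.105, 0.278, -0.655, 0.028, -0.541, -1.427]
tool delta m ['0.0061', '-0.0026', '0.0361'] roll 0.44
lean deg [ 5.5 -1.4] eff [  0.  -27.5  12.6   2.8   0.2   0. ]
```

Emit:
arm_command --commands '[0, 0, 0, 0, 0, 0, 0, 0, 0, 0, 0, 0, 0.003, -0.002, 0.02, 0.3, 0.003, -0.001, 0.018, 0]'

```text
clock: 52.95
position: [420.4, -213.9, 36.7]
ee_rot: [-0.029, 0.998, -0.015, 0.053]
contact_force: [-0.2, 0.7, -1.0]
gripper_width: 20.5
```

```bash
python3 wt.py 11 | tail -1; ./gg 416.5 -213.2 12 93
```

```text
53.45 [ 420.5 -213.9   37.4] [ 6.12 -1.51] [ 0.3417 -0.6912 -0.4288] [ 0.004 -0.004  0.003]
t 53.5 pos [ 420.4 -213.9   37.3] jaw ang 93.21 tilt 6.29 F [-0.   0.2 -0.6] w 20.4 j [-0.116, 0.342, -0.691, 0.033, -0.429, -1.427]
tool delta m ['0.0065', '0.0017', '0.0247'] roll 0.21
lean deg [ 6.1 -1.5] eff [  0.  -29.2  10.9   2.4   0.2   0. ]
```

Emit:
arm_command --commands '[0, 0, 0, 0, 0, 0, 0, 0, 0.002, 0, 0.01, 0, 0.002, 0, 0.009, 0, 0.002, 0, 0.006, 0]'

```text
clock: 54.0
position: [418.7, -215.0, 12.6]
ee_rot: [-0.029, 0.998, -0.015, 0.055]
contact_force: [0.9, 0.7, -1.0]
gripper_width: 20.4
```

```bash
python3 wt.py 7 | tail -1; ./gg 416.5 -213.2 10 93; python3 -c "
from h import *
shot('side','c5',(260,80,410,200),4)"
```

```text
54.3 [ 419.2 -215.1   13.4] [ 6.43 -1.56] [ 0.3874 -0.7201 -0.3486] [-0.003 -0.    -0.001]
t 54.35 pos [ 419.2 -215.1   13.5] jaw ang 93.23 tilt 6.64 F [-0.3  0.2 -0. ] w 20.6 j [-0.119, 0.387, -0.72, 0.04, -0.349, -1.43]
tool delta m ['0.0029', '0.0021', '0.0031'] roll 0.23
lean deg [ 6.4 -1.6] eff [ -0.  -30.1   9.6   2.1   0.2   0. ]
```

View pics/c5.png

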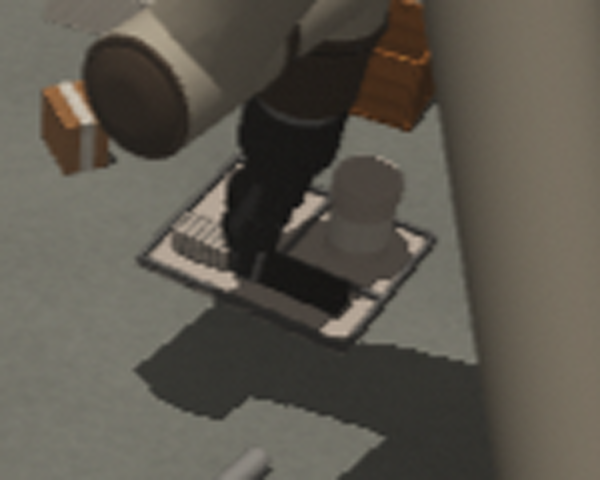

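Emit:
arm_command --commands '[0, 0, 0, 0, 0, 0, 0, 0, 0, 0, 0, 0, 0, 0, 0, 0, 0.003, 0.002, 0.004, 0]'

```text
clock: 54.9
position: [418.0, -213.5, 10.3]
ee_rot: [-0.029, 0.998, -0.016, 0.058]
contact_force: [-0.0, -0.0, -0.5]
gripper_width: 20.7
```

```bash
python3 wt.py 4 | tail -1; ./gg 416.5 -213.2 10 93
```

```text
55.05 [ 417.9 -213.5   10.2] [ 6.67 -1.59] [ 0.391  -0.7315 -0.3295] [ 0.003  0.005 -0.007]
t 55.1 pos [ 417.9 -213.5   10.2] jaw ang 93.26 tilt 6.86 F [ 0.  -0.8  3.3] w 20.4 j [-0.116, 0.391, -0.731, 0.044, -0.33, -1.437]
tool delta m ['0.0014', '0.0004', '0.0000'] roll 0.26
lean deg [ 6.7 -1.6] eff [  0.2 -28.5   8.    1.6  -0.1   0. ]
```

Emit:
arm_command --commands '[0, 0, 0, 0, 0, 0, 0, 0, 0, 0, 0, 0, 0, 0, 0, 0, 0, 0, 0, 0]' --jaw 0.38

```text
clock: 55.6
position: [415.7, -213.1, 8.9]
ee_rot: [-0.029, 0.998, -0.015, 0.055]
contact_force: [0.5, 0.7, -1.0]
gripper_width: 32.5
```

Emit:
arm_command --commands '[0, 0, 0, 0, 0, 0, -0.03, 0, 0, 0, -0.045, 0, 0, 0, -0.045, 0, 0, 0, 0, 0]'

```text
clock: 56.1
position: [401.3, -209.7, 130.6]
ee_rot: [-0.029, 0.998, -0.015, 0.052]
contact_force: [1.3, 0.4, 0.4]
gripper_width: 32.6
```

```bash
python3 wt.py 7 | tail -1; ./gg 630 -264 130 57;python3 -c "
from h import *
shot('side','c6',(260,80,410,200),4);shot('top','c7',(350,150,450,250),6)"
```

```text
56.4 [ 397.  -209.   123.5] [ 5.13 -1.35] [ 0.1634 -0.6294 -0.6863] [ 0.004  0.005 -0.002]
t 56.45 pos [ 397.1 -209.   123.5] jaw ang 93.21 tilt 5.32 F [-0.3 -0.9  0.4] w 32.4 j [-0.111, 0.164, -0.629, 0.021, -0.686, -1.419]
tool delta m ['-0.2290', '-0.0681', '0.0157'] roll 36.21
lean deg [ 5.1 -1.4] eff [ -0.  -23.6  14.5   3.2   0.2  -0. ]
```

View pics/c6.png

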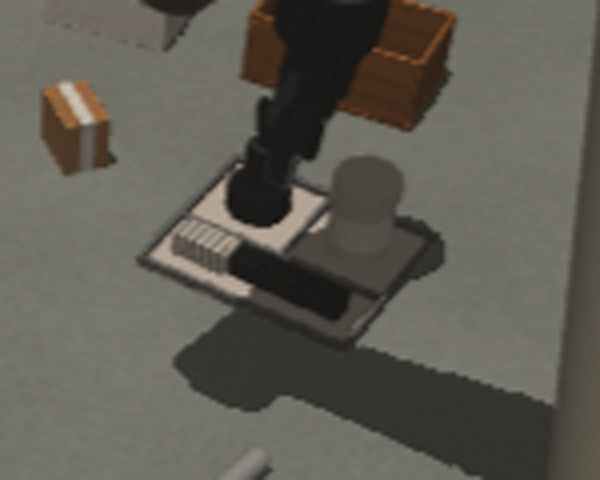

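View pics/c7.png

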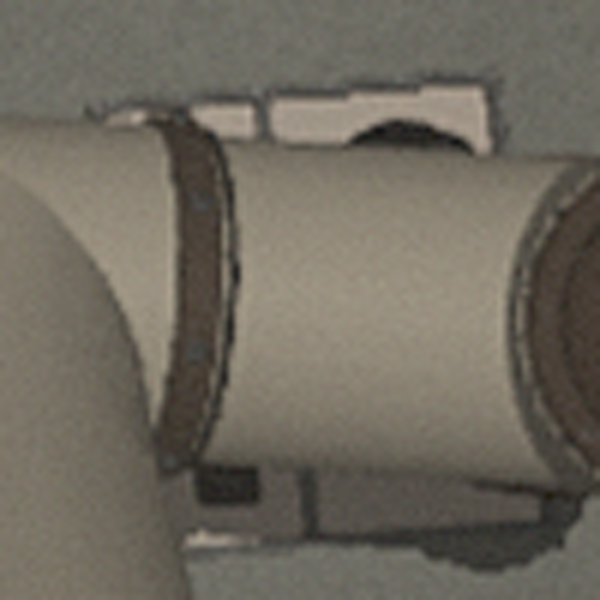

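```bash
python3 - <<'E'
from fit import *
np.set_printoptions(precision=3,suppress=True)
for n in("top","side"):
    im=cv2.imread(f"pics/{n}0.png").astype(int)
    c=proj(n,[630,-264,25])[0].astype(int); sub=(slice(c[1]-25,c[1]+25),slice(c[0]-25,c[0]+25))
    m=np.zeros(im.shape[:2],np.uint8)
    m[sub]=(((im[...,2]-im[...,0])>12)|(im.min(2)>120))[sub]
    m=cv2.morphologyEx(m,cv2.MORPH_CLOSE,np.ones((3,3)))
    l=cv2.connectedComponentsWithStats(m);k=1+np.argmax(l[2][1:,4]); m=l[1]==k
    print(n,m.sum(),l[2][k])
    for th in(-.6,-.9,.6,.97): print(np.array(fit(n,"carton",m,630,-264,th,True)))
E
```

```text
top 707 [377  93  41  40 707]
[ 628.353 -264.419   -0.588    0.234]
[ 628.359 -264.313   -0.588    0.234]
[ 623.475 -260.962    0.681    0.433]
[ 624.177 -260.068    0.69     0.434]
side 370 [270 100  18  25 370]
[ 629.867 -265.427   -0.556    0.071]
[ 629.983 -265.245   -0.577    0.07 ]
[ 629.544 -265.057    0.616    0.221]
[ 629.435 -265.097    0.612    0.221]
```

Emit:
arm_command --commands '[-0.045, -0.013, 0, 7.3, -0.047, -0.008, 0, 7.3, -0.047, -0.002, 0, 7.3, -0.047, 0.004, 0, 7.3, -0.044, 0.01, 0, 7.3]' --jaw 1

```text
clock: 57.05
position: [621.0, -265.5, 137.7]
ee_rot: [0.298, 0.954, 0.001, 0.038]
contact_force: [0.1, -0.6, -0.3]
gripper_width: 85.4
```

```bash
python3 wt.py 10 | tail -1; ./gg 629.5 -264.8 80 56.5
```

```text
57.5 [ 618.4 -264.7  139.2] [ 4.31 -1.16] [ 0.4989 -0.0552 -0.9392] [-0.004  0.009  0.001]
t 57.55 pos [ 618.6 -264.8  139.5] jaw ang 55.7 tilt 4.5 F [0.4 0.7 0.5] w 85.1 j [-0.161, 0.499, -0.055, 0.01, -0.939, -2.015]
tool delta m ['-0.0045', '0.0046', '0.0601'] roll -0.8
lean deg [ 4.3 -1.2] eff [ -0.  -43.   17.4   3.8   0.1   0. ]
```

Emit:
arm_command --commands '[0, 0, 0, 0, 0, 0, 0, 0, 0, 0, 0, 0, -0.003, 0.003, 0.03, -0.8, -0.002, 0.002, 0.045, 0]'

```text
clock: 58.05
position: [635.9, -266.4, 74.5]
ee_rot: [0.287, 0.957, 0.002, 0.049]
contact_force: [0.6, 1.0, -0.8]
gripper_width: 85.2
```

```bash
python3 wt.py 11 | tail -1; ./gg 629.5 -264.8 22 56.5; python3 -c "
from h import *
shot('side','d1',(220,60,370,180),4)"
```

```text
58.55 [ 634.3 -266.    73.8] [ 5.17 -1.38] [ 0.5818 -0.0947 -0.8013] [ 0.006 -0.006  0.002]
t 58.6 pos [ 634.1 -266.    73.4] jaw ang 56.61 tilt 5.33 F [ 0.2 -0.3 -0.3] w 85.2 j [-0.158, 0.582, -0.095, 0.013, -0.801, -2.005]
tool delta m ['0.0090', '-0.0031', '0.0507'] roll 0.11
lean deg [ 5.1 -1.4] eff [  0.  -45.9  16.1   3.5   0.2   0. ]
```

View pics/d1.png

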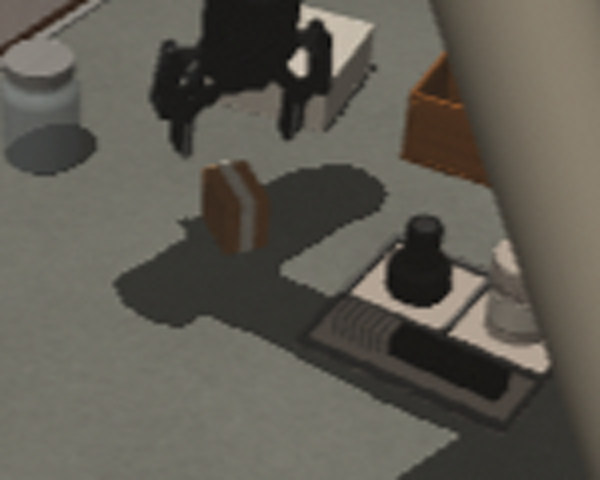

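Emit:
arm_command --commands '[0, 0, 0, 0, 0, 0, 0, 0, 0.003, -0.001, 0.018, 0, 0.003, -0.001, 0.018, 0, 0.003, -0.001, 0.014, 0]'

```text
clock: 59.15
position: [632.3, -265.4, 25.8]
ee_rot: [0.287, 0.957, 0.002, 0.051]
contact_force: [0.2, -0.5, -0.3]
gripper_width: 85.5
```

```bash
python3 wt.py 9 | tail -1; ./gg 629.5 -264.8 22 56.5; python3 -c "
from h import *
shot('side','d2',(220,60,370,180),4)"
```

```text
59.55 [ 633.1 -265.6   27.4] [ 5.73 -1.52] [ 0.6307 -0.1444 -0.6927] [ 0.001 -0.005  0.001]
t 59.6 pos [ 632.9 -265.6   27.3] jaw ang 56.67 tilt 5.92 F [ 0.  -0.9 -0.2] w 85.3 j [-0.158, 0.631, -0.145, 0.016, -0.693, -2.008]
tool delta m ['0.0038', '-0.0014', '0.0049'] roll 0.17
lean deg [ 5.7 -1.5] eff [  0.  -46.6  14.7   3.2   0.2   0. ]
```

View pics/d2.png

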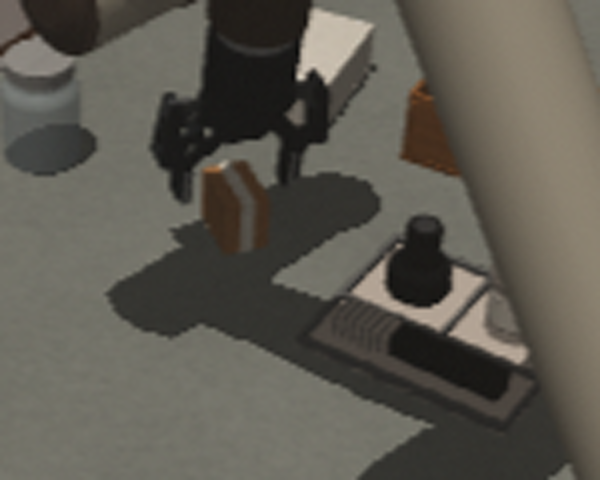

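Emit:
arm_command --commands '[0, 0, 0, 0, 0, 0, 0, 0, 0, 0, 0, 0, 0, 0, 0, 0, 0.004, -0.001, 0.008, 0]'

```text
clock: 60.15
position: [631.4, -264.8, 20.8]
ee_rot: [0.287, 0.956, 0.002, 0.054]
contact_force: [-0.6, 0.5, -0.4]
gripper_width: 85.2
```

```bash
python3 wt.py 5 | tail -1
```

```text
60.35 [ 629.6 -264.4   19. ] [ 5.7  -1.51] [ 0.6366 -0.1601 -0.6716] [-0.006  0.014 -0.   ]
```

Emit:
arm_command --commands '[0, 0, 0, 0, 0, 0, 0, 0, 0, 0, 0, 0, 0, 0, 0, 0, 0, 0, 0, 0]' --jaw 0

```text
clock: 60.9
position: [630.7, -264.6, 20.4]
ee_rot: [0.287, 0.956, 0.002, 0.053]
contact_force: [-0.1, 0.9, -1.5]
gripper_width: 39.3
```

```bash
./gg 452 240 130 101.3
```

```text
t 60.9 pos [ 630.7 -264.6   20.4] jaw ang 56.7 tilt 6.06 F [-0.1  0.9 -1.5] w 39.3 j [-0.157, 0.635, -0.158, 0.017, -0.672, -2.01]
tool delta m ['0.4144', '0.3271', '-0.1409'] roll -44.6
lean deg [ 5.8 -1.6] eff [  0.  -47.6  15.    3.3   0.2  -0. ]
```

Emit:
arm_command --commands '[0, 0, 0, 0, 0, 0, -0.03, 0, 0, 0, -0.045, 0, 0, 0, -0.045, 0, 0, 0, 0, 0]'

```text
clock: 61.4
position: [616.6, -261.2, 139.7]
ee_rot: [0.287, 0.957, 0.001, 0.049]
contact_force: [1.0, -0.3, -0.5]
gripper_width: 39.3
```

```bash
python3 wt.py 7 | tail -1; ./gg 452 240 130 101.3;python3 -c "
from h import *
shot('side','d3',(220,40,370,160),4)"
```

```text
61.7 [ 612.  -259.8  130. ] [ 4.45 -1.2 ] [ 0.4944 -0.0896 -0.9068] [ 0.002  0.004 -0.001]
t 61.75 pos [ 612.2 -259.9  130.1] jaw ang 56.54 tilt 4.63 F [ 0.4  0.7 -1.6] w 39.4 j [-0.155, 0.494, -0.089, 0.011, -0.907, -2.008]
tool delta m ['0.4087', '0.3286', '-0.0229'] roll -44.76
lean deg [ 4.5 -1.2] eff [ -0.  -43.8  17.5   3.9   0.2  -0. ]
```

View pics/d3.png

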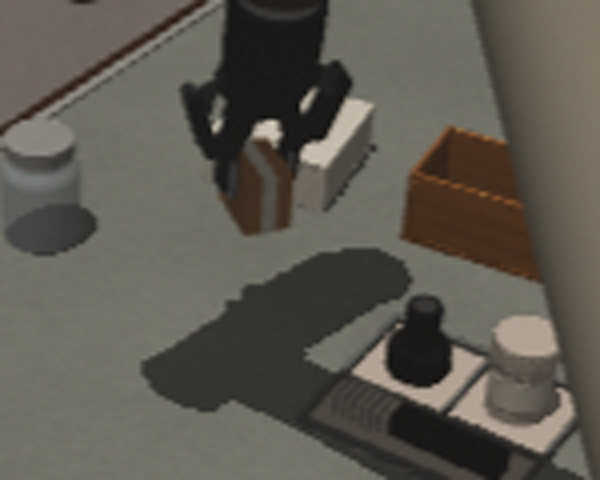

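Emit:
arm_command --commands '[0.037, 0.03, 0, -4.5, 0.035, 0.033, 0, -4.5, 0.032, 0.035, 0, -4.5, 0.029, 0.038, 0, -4.5, 0.026, 0.04, 0, -4.5]'

```text
clock: 62.3
position: [539.4, -31.8, 114.7]
ee_rot: [0.093, 0.995, -0.008, 0.039]
contact_force: [1.1, 0.5, -1.2]
gripper_width: 39.3
```

```bash
./gg 452 240 120 101.3
```

```text
t 62.3 pos [539.4 -31.8 114.7] jaw ang 79.24 tilt 4.53 F [ 1.1  0.5 -1.2] w 39.3 j [0.266, 0.326, -0.438, 0.064, -0.742, -2.069]
tool delta m ['0.1355', '0.2507', '-0.0184'] roll -22.06
lean deg [ 4.3 -1.4] eff [ -5.4 -32.9  15.1   3.1  -0.1   0.2]
```

Emit:
arm_command --commands '[0.024, 0.043, -0.003, -4.4, 0.021, 0.045, -0.003, -4.4, 0.017, 0.046, -0.003, -4.4, 0.013, 0.046, -0.003, -4.4, 0.01, 0.045, -0.003, -4.4]'

```text
clock: 62.8
position: [456.3, 202.2, 115.9]
ee_rot: [-0.107, 0.994, -0.017, 0.035]
contact_force: [0.8, -0.0, -1.0]
gripper_width: 39.1
```

```bash
python3 wt.py 9 | tail -1; ./gg 452 240 75 101.3
```

```text
63.2 [457.4 199.1 115.8] [ 4.12 -1.54] [ 0.2709 -0.5329 -0.7373] [-0.002  0.002  0.002]
t 63.25 pos [457.5 199.1 115.9] jaw ang 101.83 tilt 4.4 F [-0.6  0.1 -1.1] w 39.0 j [0.779, 0.271, -0.533, 0.104, -0.737, -2.218]
tool delta m ['-0.0005', '0.0428', '0.0393'] roll 0.53
lean deg [ 4.1 -1.5] eff [  0.2 -29.4  14.8   3.3   0.1   0. ]
```

Emit:
arm_command --commands '[0, 0, 0, 0, 0, 0, 0, 0, 0.03, 0.014, 0, 0.5, 0.03, 0.014, 0, 0, 0.028, 0.014, 0, 0]'

```text
clock: 63.75
position: [365.8, 220.9, 108.4]
ee_rot: [-0.093, 0.995, -0.016, 0.036]
contact_force: [-0.5, 0.1, -1.2]
gripper_width: 39.3
```

```bash
python3 wt.py 10 | tail -1; ./gg 362.8 222.1 75 101.3
```

```text
64.2 [367.  221.2 108.4] [ 4.26 -1.47] [ 0.1736 -0.703  -0.6776] [ 0.001 -0.005 -0.001]
t 64.25 pos [366.9 221.1 108.4] jaw ang 100.61 tilt 4.51 F [ 0.1  0.  -0.3] w 39.3 j [0.979, 0.174, -0.703, 0.122, -0.678, -2.458]
tool delta m ['0.0061', '0.0031', '0.0329'] roll -0.69
lean deg [ 4.2 -1.5] eff [  0.  -23.2  13.7   3.1   0.    0. ]
```

Emit:
arm_command --commands '[0, 0, 0, 0, 0, 0, 0, 0, 0, 0, 0, 0, 0.003, 0.001, 0.02, -0.7, 0.003, 0.001, 0.025, 0]'

```text
clock: 64.75
position: [367.2, 223.4, 64.9]
ee_rot: [-0.098, 0.994, -0.013, 0.039]
contact_force: [0.7, 0.2, -1.1]
gripper_width: 39.0
```

```bash
python3 wt.py 10 | tail -1; ./gg 362.8 222.1 40 101.3
```

```text
65.2 [367.  223.1  65.4] [ 4.55 -1.1 ] [ 0.2482 -0.7689 -0.5304] [ 0.002 -0.006  0.003]
t 65.25 pos [366.9 223.   65.3] jaw ang 101.22 tilt 4.68 F [ 0.6  0.1 -1.5] w 39.4 j [0.981, 0.248, -0.769, 0.152, -0.53, -2.485]
tool delta m ['0.0060', '0.0008', '0.0249'] roll -0.08
lean deg [ 4.5 -1.1] eff [  0.  -24.9  11.6   2.5   0.    0. ]
```

Emit:
arm_command --commands '[0, 0, 0, 0, 0, 0, 0, 0, 0.003, 0, 0.014, 0, 0.002, 0, 0.012, 0, 0.002, 0, 0.01, 0]'

```text
clock: 65.75
position: [364.7, 223.5, 30.8]
ee_rot: [-0.098, 0.994, -0.01, 0.041]
contact_force: [-0.2, -1.3, -0.7]
gripper_width: 39.2
```

```bash
python3 wt.py 10 | tail -1; ./gg 362.8 222.1 24 101.3; python3 -c "
from h import *
shot('side','d4',(160,160,310,280),4)"
```

```text
66.2 [364.8 223.6  31.5] [ 4.86 -0.67] [ 0.3109 -0.8303 -0.3993] [ 0.001 -0.002  0.002]
t 66.25 pos [364.7 223.6  31.4] jaw ang 101.24 tilt 4.9 F [ 0.   0.4 -0.7] w 39.4 j [0.983, 0.311, -0.83, 0.199, -0.399, -2.539]
tool delta m ['0.0028', '-0.0008', '0.0073'] roll -0.06
lean deg [ 4.8 -0.7] eff [  0.  -26.3   9.5   2.    0.1   0. ]
```

View pics/d4.png

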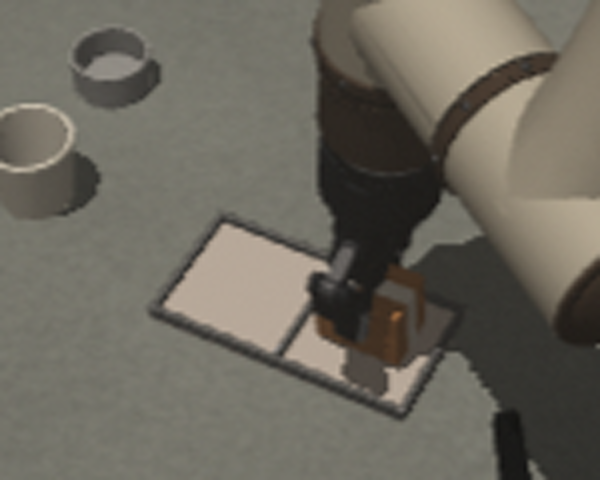

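Emit:
arm_command --commands '[0, 0, 0, 0, 0, 0, 0, 0, 0, 0, 0, 0, 0.002, 0, 0.004, 0, 0.001, 0, 0.003, 0]'

```text
clock: 66.8
position: [362.6, 223.2, 24.7]
ee_rot: [-0.098, 0.994, -0.01, 0.042]
contact_force: [-2.7, -6.8, 18.9]
gripper_width: 39.2
```

```bash
python3 wt.py 5 | tail -1; ./gg 362.8 222.1 24 101.3
```

```text
67.0 [362.6 223.6  24.8] [ 4.93 -0.56] [ 0.3222 -0.8478 -0.3692] [ 0.002  0.001 -0.   ]
t 67.05 pos [362.6 223.6  24.8] jaw ang 101.26 tilt 4.97 F [-4.   0.1  4.4] w 39.2 j [0.986, 0.322, -0.848, 0.215, -0.369, -2.559]
tool delta m ['0.0002', '-0.0015', '0.0008'] roll -0.04
lean deg [ 4.9 -0.6] eff [ -1.  -24.4   8.9   1.9   0.2  -0.1]
```

Seated (4 N). Release and lift.

Emit:
arm_command --commands '[0, 0, 0, 0, 0, 0, 0, 0, 0, 0, 0, 0, 0, 0, 0, 0, 0, 0, 0, 0]' --jaw 0.75

```text
clock: 67.55
position: [362.7, 223.4, 24.2]
ee_rot: [-0.098, 0.994, -0.009, 0.042]
contact_force: [0.1, 0.6, 0.2]
gripper_width: 63.9
```

Emit:
arm_command --commands '[0, 0, -0.015, 0, 0, 0, -0.035, 0, 0, 0, -0.045, 0, 0, 0, -0.04, 0, 0, 0, 0, 0]'

```text
clock: 68.05
position: [350.5, 224.2, 162.3]
ee_rot: [-0.098, 0.994, -0.012, 0.04]
contact_force: [0.8, 0.6, -0.8]
gripper_width: 64.7
```

```bash
python3 wt.py 7 | tail -1; python3 -c "
from h import *
shot('side','d5',(140,140,340,290),3.5)"; python3 - <<'E'
from fit import *
init=dict(basket=(660,151,0),cup=(626,265,0))
im={n:arm.get_image(n) for n in("top","side")}
for t,(x,y,th) in init.items():
  for n in("top","side"):
    for r in arm.place_of(n,t)[:2]: print(n,t,round(r["confidence"],2),w(n,r["centre"]))
E
./gg 660 150.5 130 101
```

```text
68.35 [348.1 220.4 155.9] [ 4.17 -1.6 ] [ 0.0745 -0.663  -0.8218] [ 0.005  0.003 -0.002]
top basket 0.7 [405.9 233.3  -0.9]
top basket 0.61 [663.  152.4  -1.5]
side basket 0.88 [660.1 150.4   1. ]
side basket 0.55 [632.7 262.8  -0.8]
top cup 0.74 [624.2 265.5  -0.7]
side cup 0.72 [628.2 260.5   1.1]
t 68.75 pos [348.6 221.2 157.1] jaw ang 101.18 tilt 4.51 F [ 0.7 -0.6 -0.2] w 63.8 j [1.021, 0.073, -0.661, 0.105, -0.822, -2.467]
tool delta m ['-0.2889', '-0.1286', '0.0520'] roll 0.18
lean deg [ 4.3 -1.5] eff [ -0.  -19.3  15.4   3.4   0.   -0. ]
```

View pics/d5.png

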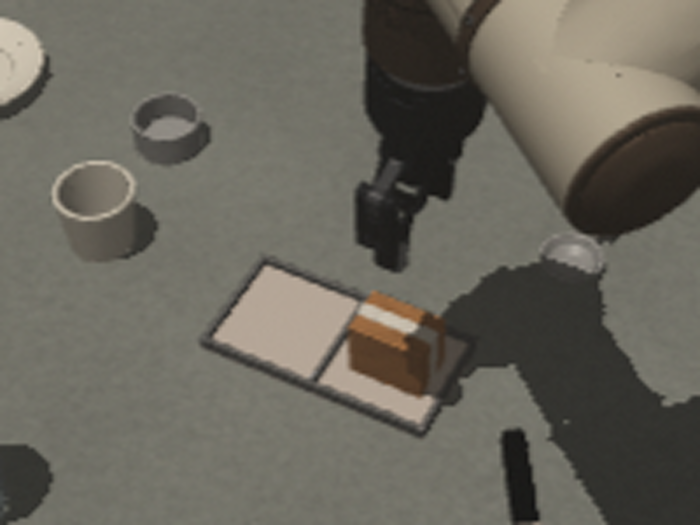

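Emit:
arm_command --commands '[-0.042, -0.018, 0, 0, -0.042, -0.018, 0, 0, -0.042, -0.018, 0, 0, -0.042, -0.018, 0, 0, -0.042, -0.018, 0, 0]' --jaw 1

```text
clock: 69.25
position: [575.1, 175.4, 175.3]
ee_rot: [-0.104, 0.994, -0.016, 0.036]
contact_force: [-0.1, 1.3, 0.3]
gripper_width: 85.4
```

Emit:
arm_command --commands '[-0.04, -0.018, 0, 0, -0.03, -0.018, 0, 0, 0, 0, 0, 0, 0, 0, 0, 0, 0, 0, 0, 0]'

```text
clock: 69.75
position: [658.2, 151.3, 178.0]
ee_rot: [-0.101, 0.994, -0.017, 0.035]
contact_force: [0.1, 0.1, -0.0]
gripper_width: 85.5
```

```bash
python3 wt.py 7 | tail -1; ./gg 660.5 151 80 101
```

```text
70.05 [658.4 151.8 179.1] [ 4.22 -1.48] [ 0.4748 -0.0101 -1.034 ] [ 0.005  0.005 -0.001]
t 70.1 pos [658.5 151.7 179. ] jaw ang 101.63 tilt 4.48 F [-0.6 -0.7 -0.3] w 85.5 j [0.491, 0.475, -0.01, 0.067, -1.034, -1.89]
tool delta m ['0.0048', '0.0029', '0.0989'] roll 0.63
lean deg [ 4.2 -1.5] eff [  0.  -42.9  18.1   4.1   0.1  -0. ]
```

Emit:
arm_command --commands '[0, 0, 0, 0, 0, 0, 0, 0, 0.002, 0.001, 0.035, 0, 0.002, 0.001, 0.035, 0, 0.001, 0.001, 0.035, 0]'

```text
clock: 70.6
position: [665.9, 154.0, 80.4]
ee_rot: [-0.103, 0.994, -0.014, 0.044]
contact_force: [-0.1, -0.2, -0.3]
gripper_width: 85.3
```

```bash
python3 wt.py 11 | tail -1; ./gg 660.5 151 40 101; python3 -c "
from h import *
shot('side','e1',(120,90,270,210),4)"
```

```text
71.1 [666.  153.9  82.1] [ 5.22 -1.06] [ 0.5698 -0.1181 -0.8126] [ 0.007 -0.009  0.002]
t 71.15 pos [665.8 153.9  81.7] jaw ang 101.72 tilt 5.31 F [ 0.4  0.2 -0.4] w 85.5 j [0.489, 0.57, -0.118, 0.081, -0.812, -1.908]
tool delta m ['0.0093', '-0.0002', '0.0411'] roll 0.72
lean deg [ 5.2 -1.1] eff [  0.  -45.3  16.1   3.6   0.1   0. ]
```

View pics/e1.png

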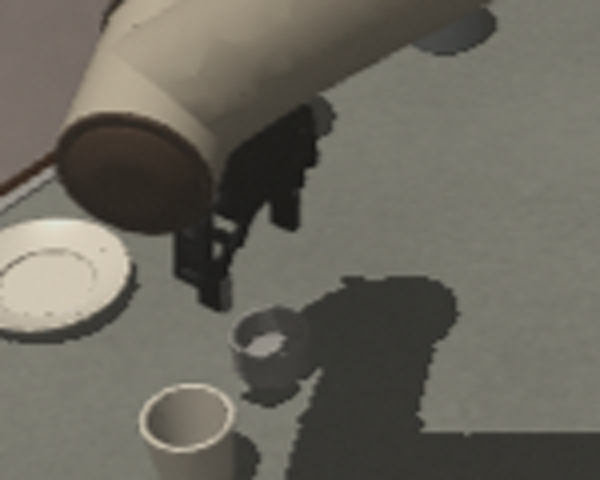

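Emit:
arm_command --commands '[0, 0, 0, 0, 0, 0, 0, 0, 0.004, 0, 0.018, 0.7, 0.004, 0, 0.018, 0, 0.003, 0, 0.012, 0]'

```text
clock: 71.7
position: [661.7, 151.8, 35.4]
ee_rot: [-0.097, 0.994, -0.013, 0.048]
contact_force: [-1.2, 0.4, -1.4]
gripper_width: 85.4
```

```bash
python3 wt.py 9 | tail -1; ./gg 660.5 151 9 101; python3 -c "
from h import *
shot('side','e2',(120,90,270,210),4)"
```

```text
72.1 [662.7 152.3  37.3] [ 5.74 -0.83] [ 0.6127 -0.1774 -0.701 ] [-0.001 -0.006  0.001]
t 72.15 pos [662.6 152.3  37.2] jaw ang 101.02 tilt 5.79 F [ 0.  -0.1  0.2] w 85.2 j [0.489, 0.613, -0.178, 0.093, -0.701, -1.935]
tool delta m ['0.0050', '0.0001', '0.0279'] roll 0.02
lean deg [ 5.7 -0.8] eff [  0.  -45.8  14.7   3.2   0.1   0. ]
```

View pics/e2.png

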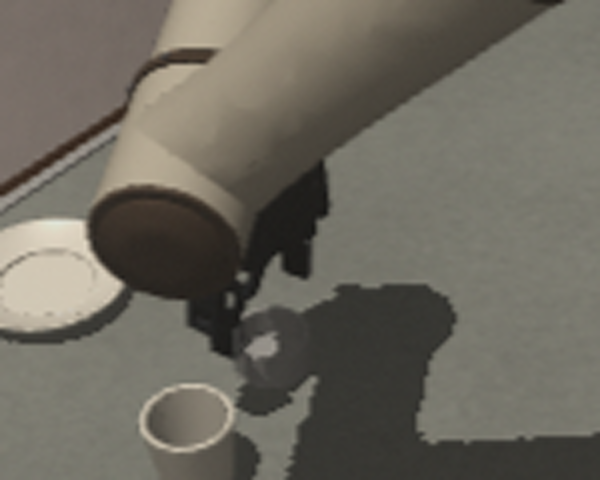

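Emit:
arm_command --commands '[0, 0, 0, 0, 0, 0, 0, 0, 0.002, 0, 0.011, 0, 0.002, 0, 0.01, 0, 0.001, 0, 0.007, 0]'

```text
clock: 72.7
position: [661.2, 151.2, 8.5]
ee_rot: [-0.097, 0.994, -0.012, 0.051]
contact_force: [-0.7, -0.3, -0.6]
gripper_width: 85.6
```

```bash
python3 wt.py 9 | tail -1; ./gg 660.5 151 9 101; python3 -c "
from h import *
shot('side','e3',(120,90,270,210),4)"
```

```text
73.1 [662.2 151.7  10.5] [ 6.02 -0.7 ] [ 0.6438 -0.2049 -0.6372] [-0.    -0.002 -0.001]
t 73.15 pos [662.1 151.7  10.5] jaw ang 101.03 tilt 6.07 F [0.2 0.5 0.4] w 85.3 j [0.489, 0.644, -0.205, 0.101, -0.637, -1.944]
tool delta m ['0.0019', '-0.0003', '0.0013'] roll 0.03
lean deg [ 6.  -0.7] eff [ -0.  -46.3  13.9   3.    0.2   0. ]
```

View pics/e3.png

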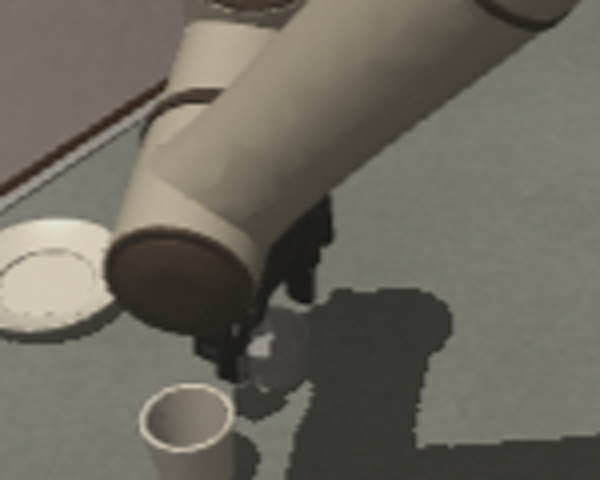

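Emit:
arm_command --commands '[0, 0, 0, 0, 0, 0, 0, 0, 0, 0, 0, 0, 0, 0, 0, 0, 0.002, 0, 0.002, 0]'

```text
clock: 73.7
position: [661.0, 151.6, 9.3]
ee_rot: [-0.097, 0.994, -0.011, 0.053]
contact_force: [-0.1, -0.8, -0.3]
gripper_width: 85.8
```

Emit:
arm_command --commands '[0, 0, 0, 0, 0, 0, 0, 0, 0, 0, 0, 0, 0, 0, 0, 0, 0, 0, 0, 0]' --jaw 0

```text
clock: 74.2
position: [660.8, 151.6, 9.6]
ee_rot: [-0.097, 0.994, -0.011, 0.053]
contact_force: [0.2, 0.3, 0.7]
gripper_width: 55.7
```

```bash
./gg 452 240 120 101.3
```

```text
t 74.2 pos [660.8 151.6   9.6] jaw ang 101.04 tilt 6.19 F [0.2 0.3 0.7] w 55.7 j [0.489, 0.643, -0.212, 0.102, -0.63, -1.946]
tool delta m ['0.1753', '0.1232', '-0.1331'] roll -0.26
lean deg [ 6.1 -0.6] eff [ -0.  -45.9  13.7   3.    0.2   0. ]
```

Emit:
arm_command --commands '[0, 0, 0, 0, 0, 0, -0.01, 0, 0, 0, -0.035, 0, 0, 0, -0.04, 0, 0, 0, 0, 0]'

```text
clock: 74.7
position: [650.2, 151.8, 95.6]
ee_rot: [-0.097, 0.994, -0.012, 0.05]
contact_force: [0.1, 0.6, -0.1]
gripper_width: 55.8
```

```bash
python3 wt.py 6 | tail -1; ./gg 452 240 120 101.3; python3 -c "
from h import *
shot('side','e4',(120,70,270,190),4);shot('top','e5',(180,50,300,150),5)"
```

```text
74.95 [646.2 149.9  87.5] [ 5.1  -1.09] [ 0.5356 -0.1669 -0.8008] [ 0.011 -0.     0.002]
t 75.0 pos [646.3 149.9  87.3] jaw ang 100.95 tilt 5.22 F [0.4 0.1 0. ] w 55.5 j [0.498, 0.536, -0.167, 0.083, -0.801, -1.932]
tool delta m ['0.1699', '0.1241', '-0.0515'] roll -0.35
lean deg [ 5.1 -1.1] eff [  0.  -44.5  16.2   3.6   0.1   0. ]
```

View pics/e4.png

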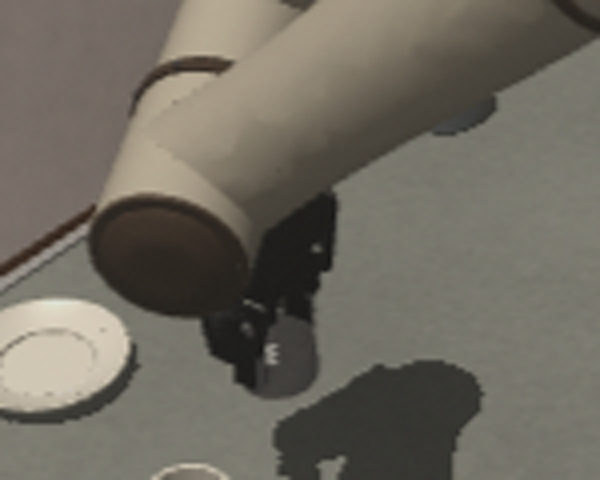

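View pics/e5.png

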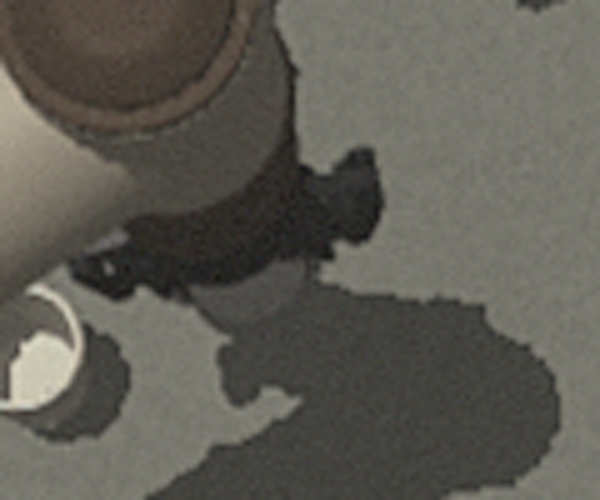

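```bash
python3 - <<'E'
from fit import *
print(unproj("top",[[228,117]],77), unproj("top",[[228,117]],80))
im=arm.get_image("side")
r=arm.regions_of("side","basket"); print([ (x["confidence"],x["mask"].sum(), np.argwhere(x["mask"]).mean(0)) for x in r])
# overlay of hypothetical basket at TCP offset
b=cv2.cvtColor(im,cv2.COLOR_RGB2BGR).copy(); b=cv2.resize(b[100:200,150:230],None,fx=7,fy=7,interpolation=cv2.INTER_CUBIC)
for dx,c in((0,(0,255,0)),(-8,(0,0,255))):
  for P in (cyl(29,0,.1),cyl(29,30,30.1)):
    p=proj("side",P[:40]+[646+dx,150,77.7]); p=((p+.5-[150,100])*7).astype(np.int32)
    cv2.polylines(b,[p],True,c,1)
cv2.imwrite("pics/e6.png",b)
E
```

```text
[[617.6 153.7  77. ]] [[616.7 153.5  80. ]]
[(0.81, np.int64(221), array([159.3, 191.5]))]
```

View pics/e6.png

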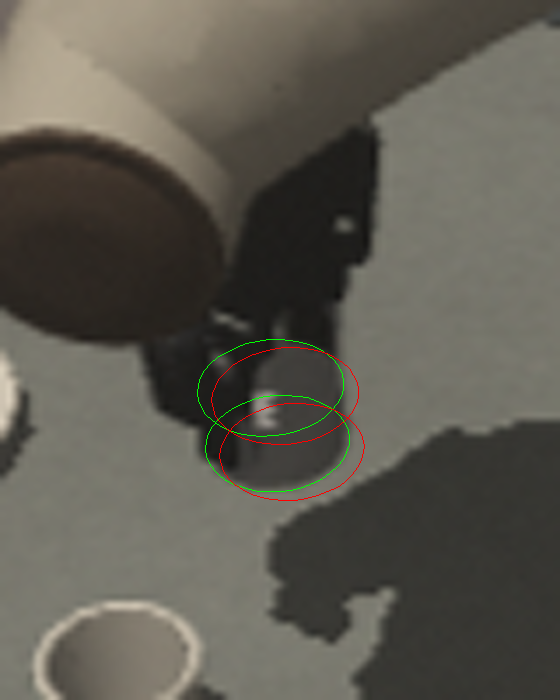

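Emit:
arm_command --commands '[0.035, 0.025, -0.005, 0, 0.035, 0.025, -0.005, 0, 0.035, 0.025, -0.003, 0, 0.033, 0.024, 0, 0, 0.025, 0.018, 0, 0]'

```text
clock: 75.7
position: [462.9, 234.9, 80.5]
ee_rot: [-0.093, 0.995, -0.014, 0.045]
contact_force: [0.3, 0.8, -0.4]
gripper_width: 55.6
```

```bash
python3 wt.py 11 | tail -1; ./gg 452 239.7 60 101.3
```

```text
76.2 [465.5 234.1  80.6] [ 5.3 -1.1] [ 0.347  -0.5461 -0.6333] [-0.001 -0.005  0.001]
t 76.25 pos [465.4 234.1  80.6] jaw ang 100.46 tilt 5.42 F [ 0.   0.8 -0.6] w 55.4 j [0.824, 0.347, -0.546, 0.137, -0.633, -2.319]
tool delta m ['0.0139', '0.0087', '0.0192'] roll -0.84
lean deg [ 5.3 -1.1] eff [  0.  -32.1  13.5   3.    0.1   0. ]
```

Emit:
arm_command --commands '[0, 0, 0, 0, 0, 0, 0, 0, 0.007, 0.004, 0.01, -0.8, 0.006, 0.004, 0.016, 0, 0.004, 0.001, 0.014, 0]'

```text
clock: 76.75
position: [453.5, 240.1, 40.1]
ee_rot: [-0.098, 0.994, -0.012, 0.048]
contact_force: [0.2, 0.5, -0.3]
gripper_width: 55.8
```

```bash
python3 wt.py 10 | tail -1; ./gg 452 239.7 16 101.3
```

```text
77.2 [454.  240.2  41.1] [ 5.62 -0.8 ] [ 0.3975 -0.6184 -0.5065] [ 0.005 -0.006  0.003]
t 77.25 pos [453.9 240.1  40.9] jaw ang 101.12 tilt 5.68 F [-0.  -0.5 -0.7] w 55.5 j [0.849, 0.398, -0.619, 0.172, -0.506, -2.372]
tool delta m ['0.0043', '0.0008', '0.0246'] roll -0.18
lean deg [ 5.6 -0.8] eff [  0.  -32.7  11.6   2.5   0.1   0. ]
```

Emit:
arm_command --commands '[0, 0, 0, 0, 0, 0, 0, 0, 0.002, 0.001, 0.01, 0, 0.002, 0, 0.009, 0, 0.001, 0, 0.006, 0]'

```text
clock: 77.75
position: [451.9, 240.6, 15.2]
ee_rot: [-0.097, 0.994, -0.011, 0.049]
contact_force: [0.9, -0.5, -1.4]
gripper_width: 55.3
```

```bash
python3 wt.py 9 | tail -1; ./gg 452 239.7 13.5 101.3; python3 -c "
from h import *
shot('side','f1',(150,150,300,270),4)"
```

```text
78.15 [452.7 241.3  16.7] [ 5.84 -0.55] [ 0.4371 -0.6545 -0.4266] [-0.003 -0.001  0.   ]
t 78.2 pos [452.6 241.2  16.7] jaw ang 101.1 tilt 5.87 F [ 0.1  0.  -0.7] w 55.9 j [0.851, 0.437, -0.655, 0.202, -0.427, -2.408]
tool delta m ['0.0012', '-0.0013', '0.0031'] roll -0.2
lean deg [ 5.8 -0.6] eff [  0.  -33.5  10.4   2.2   0.1   0. ]
```

View pics/f1.png

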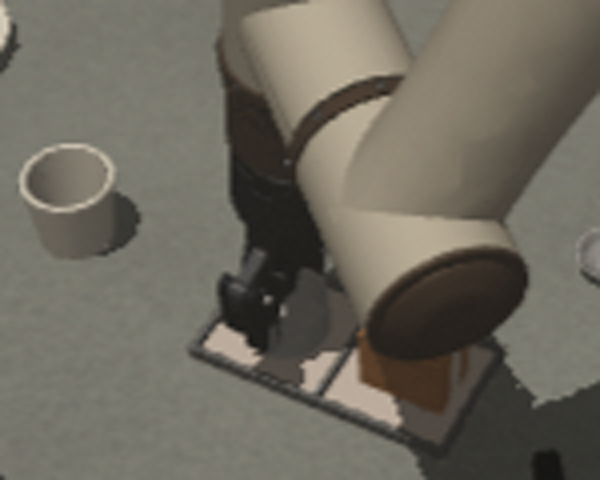

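Emit:
arm_command --commands '[0, 0, 0, 0, 0, 0, 0, 0, 0, 0, 0, 0, 0, 0, 0, 0, 0.001, -0.001, 0.004, 0]'

```text
clock: 78.75
position: [452.9, 240.8, 13.5]
ee_rot: [-0.097, 0.994, -0.009, 0.051]
contact_force: [-0.5, 0.4, 2.0]
gripper_width: 55.7
```

```bash
python3 wt.py 5 | tail -1; ./gg 452 239.7 13.5 101.3
```

```text
78.95 [452.9 240.8  13.6] [ 5.94 -0.44] [ 0.4419 -0.6613 -0.4127] [-0.     0.001 -0.001]
t 79.0 pos [452.8 240.8  13.5] jaw ang 101.12 tilt 5.96 F [-0.6  1.5  3.4] w 56.0 j [0.849, 0.442, -0.661, 0.208, -0.413, -2.413]
tool delta m ['0.0010', '-0.0009', '-0.0000'] roll -0.18
lean deg [ 5.9 -0.4] eff [ -0.7 -31.4   9.1   1.8  -0.    0. ]
```

Emit:
arm_command --commands '[0, 0, 0, 0, 0, 0, 0, 0, 0, 0, 0, 0, 0, 0, 0, 0, 0, 0, 0, 0]' --jaw 0.85

```text
clock: 79.5
position: [451.9, 239.4, 12.2]
ee_rot: [-0.097, 0.994, -0.01, 0.05]
contact_force: [0.2, -0.2, 0.2]
gripper_width: 72.3
```

Emit:
arm_command --commands '[0, 0, -0.01, 0, 0, 0, -0.03, 0, 0, 0, -0.045, 0, 0, 0, -0.045, 0, 0, 0, -0.045, 0]'

```text
clock: 80.0
position: [430.5, 238.0, 187.5]
ee_rot: [-0.097, 0.994, -0.015, 0.043]
contact_force: [1.7, 1.2, 0.0]
gripper_width: 72.6
```

Emit:
arm_command --commands '[0.02, 0, -0.04, 0, 0.03, -0.02, -0.04, 0, 0, -0.04, -0.03, 0, 0, -0.045, 0, 0, 0, -0.045, 0, 0]'

```text
clock: 80.5
position: [402.1, 88.3, 309.4]
ee_rot: [-0.103, 0.993, -0.007, 0.052]
contact_force: [1.1, 0.1, -0.6]
gripper_width: 72.6
```

Emit:
arm_command --commands '[0, -0.048, 0, 0, 0, -0.048, 0, 0, 0, -0.045, 0, 0, 0, -0.03, 0, 0, 0, 0, 0, 0]'

```text
clock: 81.0
position: [434.8, -88.8, 319.5]
ee_rot: [-0.103, 0.993, -0.005, 0.057]
contact_force: [-0.8, 0.1, -0.5]
gripper_width: 72.4
```

```bash
./gg; python3 -c "
from h import *
shot('side','g1',(120,60,390,270),2.8);shot('top','g2',(160,70,460,260),2.65)
shot('top','g3',(355,155,450,250),6); shot('top','g4',(165,165,240,255),6)"
```

```text
t 81.0 pos [434.8 -88.8 319.5] jaw ang 101.73 tilt 6.59 F [-0.8  0.1 -0.5] w 72.4 j [0.18, -0.052, -0.322, 0.02, -1.187, -1.551]
lean deg [6.6 0.1] eff [ -0.7 -16.5  20.    4.5   0.2   0.2]
```

View pics/g1.png

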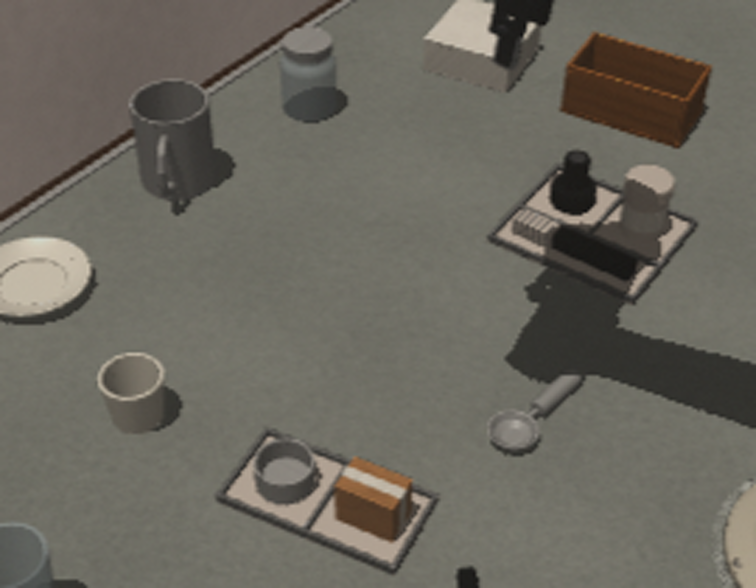

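View pics/g2.png

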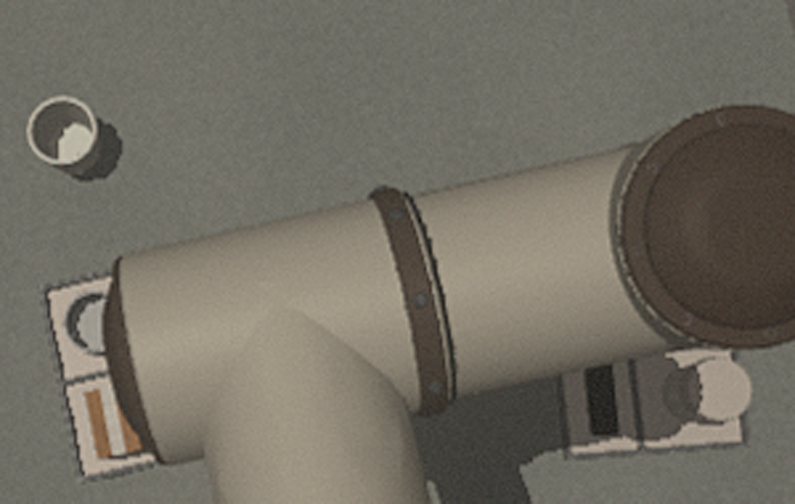

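Emit:
arm_command --commands '[-0.046, 0.003, 0, 0, -0.046, 0.003, 0, 0, -0.046, 0.003, 0, 0, -0.046, 0.003, 0, 0, -0.046, 0.003, 0, 0]'

```text
clock: 81.7
position: [654.4, -12.5, 348.1]
ee_rot: [-0.111, 0.992, -0.003, 0.058]
contact_force: [1.2, -0.1, 0.8]
gripper_width: 72.6
```

```bash
./gg; python3 - <<'E'
from fit import *
shot('top','h2',(150,60,470,260),2.5);shot('side','h1',(120,60,390,270),2.8)
T=np.array([410.8-0,-254.6]) 
init=dict(tub=(370,-297,0,4),nozzle=(460,-292,0,4),brush=(411,-213,.05,4),carton=(363,222,.2,4),basket=(452,240,0,4),cup=(626,265,0,0))
for t,(x,y,th,z) in init.items():
  for n in("top","side"):
    m,d,c=bestmask(n,t,x,y)
    if m is None or d>15: print(n,t,"nomask",d); continue
    r=fit(n,t,m,x,y,th,t in("brush","carton"),z); print(n,t,m.sum(),round(c,2),"%.1f %.1f %.3f err %.2f"%r)
for n in("top","side"):
  for t in["tray_large","tray_small"]:
    for r in arm.place_of(n,t)[:1]: print(n,t,w(n,r["centre"]))
E
```

```text
t 81.7 pos [654.4 -12.5 348.1] jaw ang 102.75 tilt 6.68 F [ 1.2 -0.1  0.8] w 72.6 j [0.237, 0.325, 0.193, 0.021, -1.324, -1.588]
lean deg [6.7 0.4] eff [ -0.2 -40.5  17.3   4.3   0.5   0. ]
top tub 637 0.72 371.0 -298.1 0.000 err 0.08
side tub 433 0.92 372.8 -297.8 0.000 err 0.05
top nozzle 477 0.89 459.8 -290.6 0.000 err 0.05
side nozzle 249 0.55 466.2 -293.3 0.000 err 0.19
top brush 746 0.87 409.8 -213.0 0.018 err 0.09
side brush 389 0.57 416.5 -214.3 0.009 err 0.25
top carton 122 0.46 354.8 229.6 -0.013 err 3.28
side carton 620 0.75 362.6 221.9 0.173 err 0.04
top basket nomask 0
side basket 443 0.81 454.3 240.5 0.000 err 0.06
top cup 178 0.44 618.7 272.3 0.000 err 2.74
side cup 568 0.58 629.8 263.3 0.000 err 0.08
top tray_large [ 410.7 -257.2   -0.5]
top tray_small [404.9 230.2  -3.1]
side tray_large [ 412.5 -259.8   -1.4]
side tray_small [407.3 234.3   1.8]
```

View pics/h2.png

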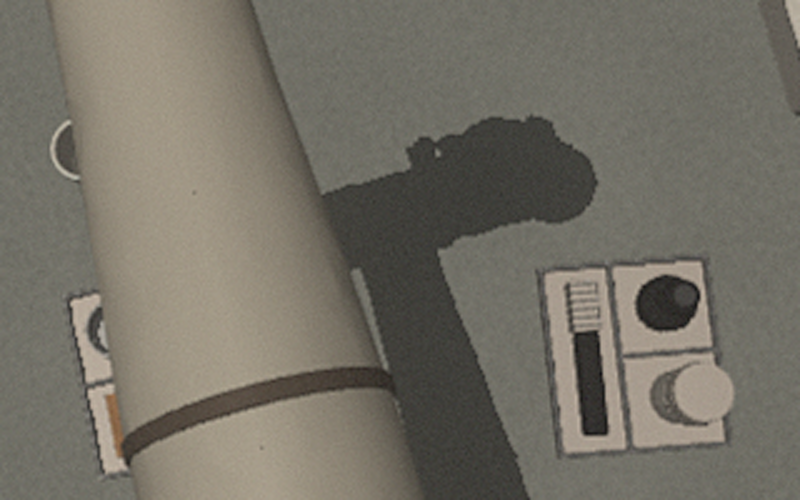

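View pics/h1.png

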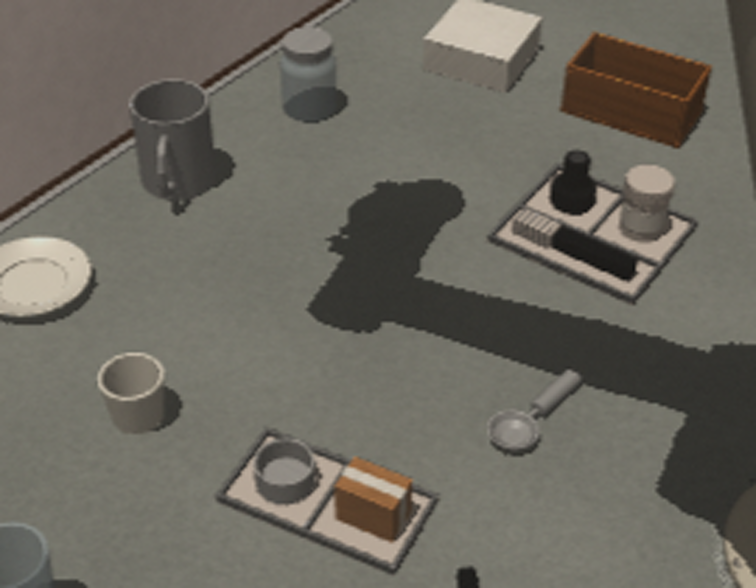

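```bash
python3 -c "
from bench import arm
print(arm.job_done())"
```

```text
the job is handed in; nothing more can be done
None
```

I made up both kits in the order asked and handed the job in at about 83 s on the robot's clock.

- **Milk-line kit:** the tub is in the near bay of the large tray, the nozzle in the far bay, and the 150 mm brush along the slot.
- **Brew kit:** the carton is in the near bay of the small tray and the basket in the far bay.

The arm was raised clear with the gripper open, touching nothing.

Last checks, each made within a single camera:

| Item | Offset from the middle of its place |
|---|---|
| Tub | about 3 mm |
| Nozzle | about 1 mm |
| Brush | about 1 mm, turned about 2° from the slot |
| Carton | about 2 mm, turned about 1.5° from the tray |
| Basket | about 1 mm |

Everything stands upright in the pictures. The cup reads within about 1 mm of where it started, from the side camera.

**Checks that failed or disagreed:**
- The arm blocked the top camera for the small tray and the cup. The carton and cup fits from that camera were unusable, and it found no basket, so those three rest on the side camera alone.
- The side-camera fits for the nozzle and brush were poor and read about 6 mm farther out in x than the top camera. I relied on the top camera for those two.
- The gripper built up a forward lean of up to about 9° during the moves. I worked it down to about 5–7° before placing the brush, carton and basket.
- Touch-down forces when placing read up to about 19 N, with the carton.

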